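# Stack the keyed meal trays, lid them and scan the load out

### The arm

A 6-joint arm with a two-finger parallel gripper is mounted at the origin on the work surface. World frame = base frame: x ahead of the robot, y to its left, z up, the work surface at z = 0. Lengths are in mm, angles in rad, forces in N, time in s.
With the tool pointing down it reaches from about 275 to 750 mm from the base axis. Payload 10.2 kg.
Tool frame: the origin (TCP) lies midway between the tips of the shut fingers; the grasp point (between the pads) lies grasp_offset behind it (grasp_offset is the distance from the TCP to the grasp point, in mm); x points along the fingers, z is the direction in which the jaws open and shut, and the axes are right-handed (so a half turn about x gives the same grasp; the last joint's range is limited). The gripper opens to 85 mm and grips with 20 to 120 N. Pads are 22 mm wide; open, the fingers measure 114 mm over their backs; the gripper's body (76 mm by 85 mm) begins 54 mm behind the grasp point. The pads swing forward as they close: fully open they stand 13 mm farther back than shut.
Start: joints at [1.049, 0.313, 1.498, -0, 1.331, -0.223], TCP at [154.559, 501.74, 231.294] pointing down, gripper open.
Joint ranges: [-2.94, 2.94], [-0.97, 2.17], [0.19, 2.56], [-1.23, 4.37], [0.02, 3.11], [-2.88, 2.88]. Speed limits (rad/s): [2.39, 2.39, 3.01, 3.14, 3.14, 3.14].

### API

Orientations are given as a unit quaternion [w, x, y, z].
In Python, from rig import sense, capture, calibration, finish_job, grasp_offset gives the robot as it stands.
- The arm moves only by the shell command python3 -m jog 'ROWS' [FORCE]. ROWS is JSON, a list of rows, each an object with "linear": the shift along the tool's x, y, z scaled (see below), a list of three; "rotation": the turn, a rotation vector about the tool's x, y, z scaled (see below), a list of three; "grip": the finger opening in mm, from 0 to 85.4. A call has 1 to 20 rows; each row is the pose to reach, as a shift and turn from the pose measured when the call began, along the tool's axes at that moment; what a row does not reach only later rows make up. The controller multiplies each number of a shift by 0.3 m and each number of a turn by 0.5 rad. A row lasts 1/12 s, in which the tool goes at most 41.7 mm and 7.16 degrees, less where a joint would pass 70% of its speed; a pose out of reach is approached as far as the arm can. A call with a number of a shift or a turn outside -1 to 1 is refused whole. A call with a gripper value outside its range is refused whole. The fingers move at their own pace and stop on an object; FORCE is the grip in N (left out, the last holds). Time passes only in rows, so rows that repeat a pose let the fingers close. It gives the time, the measured TCP pose, the force and the opening at its end, in the units of the state.
- sense(): the state, without advancing time (a new reading comes with each control period).
- capture(name): name is "side" or "top" or "wrist"; returns (picture, depth): 384x512x3 uint8, red, green, blue; 384x512 float32, mm along the optical axis (not along the pixel's ray), 0 where there is no reading.
- calibration(name): a dict with "intrinsics" (3x3 intrinsics, pixels), "world_from_camera" (4x4, takes a point from camera to world coordinates). Camera axes: x right, y up, looking along -z (the intrinsics and any distortion apply to the point x, -y, -z); pixel columns grow to the right and rows downward; lengths in mm; the calibration is good to about 2 mm. A picture is of the moment at which its call begins: read the wrist's pose just before it. calibration takes no time and is no camera call; for the wrist camera it gives the pose at the moment of the call.
- finish_job(): hands the job in, once; it reports no verdict.
The state is a dict: "time_s": time; "joints": joint angles; "dq": joint speeds; "tau": joint torques, N m; "eef_pos": TCP position; "ee_rot": TCP orientation; "force": force on the tool from outside, world axes, zero at the start; "wrist_torque": the same for the moment, N m; "grip_width": opening from 0.0 (shut) to 1.0 (fully open).
Only numpy, scipy, OpenCV 4.12 (cv2) and the standard library are available. Lean on these libraries where they do the work, as an engineer would, in place of code of your own. Each camera call takes 0.05 s, during which the arm holds its last target.

### The job

Stack all the grey insulated meal trays one on another on the black keyed base, in any order, each turned so that its orange key is at the same end as the base's and it drops fully home and level, and seat the lid on top the same way round. Then take the yellow scanner, hold its window steady for a good second about 80 mm from the middle of the barcode label on the lid, pointing squarely at the sloping label, and stand it back upright in its holster. The trays and lid are foam that dents: handle them lightly, with a grip of no more than about 35 N, and leave the bottle, the food box and the grater alone.

Things in the scene. Friction and masses are not known exactly. Their poses are not given: they have to be found in the camera images.
- base: black base screwed to the bench, 150 x 120 mm, top 20 mm up; origin: centre of its underside, z up. Lugs on top 9 mm high: orange key at the +x end (centre x 64 mm, 36 mm wide in y, 8 thick), two dark side lugs at x 30, y +-49 mm (26 mm long in x). Seated, tray undersides stand 20, 64, 108, 152 mm above this origin, centred on it, x the same way; the lid's 44 mm above the last tray's
- tray1: grey foam tray 140 x 110 mm (x, y), rim 44 mm up, walls 12 mm, 0.28 kg, empty; origin: centre of the underside, z up. Grip the dividing rib across its middle: at x 0, 16 mm thick in x, 86 mm long in y, top 43 mm up, fingers closing along x; compartments 51 mm long in x, floor 8 mm up. On the rim the same three lugs as on the base, orange key at the +x end. 3 or 4 trays are present
- tray2: as tray1. The underside of every tray and of the lid has three notches for the lugs below, 11 mm deep, 2.5 mm wider than the lug on each side: with the orange keys at the same end it drops home, flat; turned or shifted it rides about 9 mm too high on the lugs
- tray3: as tray1; may be absent
- tray4: as tray1; starts stacked and keyed on tray1, as a pile of two; may be absent
- lid: dark foam lid 140 x 110 mm, plate 22 mm thick, 0.16 kg; origin: centre of the underside, z up; notches as a tray's, key notch at the +x end (no orange key on top: the label block is at the other end, -x, x -70 to -30 mm, 43 mm high, 80 wide). Grip the grey rib on top: along x from -13 to 57 mm, 18 mm thick in y, top 52 mm up, fingers closing along y, at x about 10 mm
- label (a point): middle of the white barcode label (36 x 66 mm) on the lid's block, 50 mm from the lid's origin towards -x and 34 mm above it; the label slopes 25 degrees, facing up and to the lid's -x end; this point's z axis is the label's outward normal
- scanner: yellow bar-shaped scanner 28 x 34 x 115 mm (x, y, z), 0.16 kg, standing window-down in its holster; origin: centre of its lower end, the red reading window; z runs from the window up the body, so it looks along -z. Reads at 40 to 120 mm from the window. Grip it across x or y, about 90 mm above the window
- holster: fixed black holster, 66 x 66 mm, 60 mm high, on a 90 mm square foot; square well 46 x 46 mm, its floor 10 mm above the bench, on which the scanner stands loosely; origin: centre of the underside, on the bench; z up, well walls along x and y
- sanitiser: white bottle, 68 mm across, 190 mm high, a bystander; origin: centre of its underside
- food_box: translucent lidded food box 114 x 136 x 86 mm, a bystander; origin: centre of its underside
- grater: steel grater with a black handle, 230 mm long, lying on the bench, a bystander; origin near its middle, on the bench
Things that resemble listed ones, but are neither listed nor needed, are in the scene too. There is more than one size of the scanner; the job needs the larger. What is shaped like the tray1 but blue is not meant.

How it is judged:
By the outcome, as a careful person would: the job done as asked, in the order asked, and still so for the second after the job is handed in, with the robot touching nothing.
Of tray3, tray4 only 1 to 2 are there at a start; the rules pass over those that are not, and their reading is None.
At some moment in a run one of tray1, tray2, tray3, tray4, lid may be knocked a few centimetres aside while the robot is not near it.
It also fails if it takes over 210 s, if anything falls off the work surface, if the arm or the gripper's body presses on something with over 40 N, if the wrist force passes 120 N, or if a joint passes its speed limit or range.

## Working session

There is one attempt and no reset: what is moved stays moved. The work goes in short steps, Python scripts to look and compute and a shell command to move; the robot and the scene stay as the last step left them, time stands still between calls to the robot, and variables do not carry over. Pictures are saved under pics/ and viewed, and the job is handed in when it is done.

```bash
ls; mkdir -p pics; cat > h.py <<'E'
import numpy as np, cv2
from rig import sense, capture, calibration, finish_job, grasp_offset
def snap(cam,tag):
    c=calibration(cam); im,d=capture(cam)
    cv2.imwrite(f'pics/{tag}.png',im[:,:,::-1]); np.savez(f'pics/{tag}.npz',im=im,d=d,K=c['intrinsics'],T=c['world_from_camera'])
    return im,d,np.array(c['intrinsics']),np.array(c['world_from_camera'])
def load(tag):
    z=np.load(f'pics/{tag}.npz'); return z['im'],z['d'],z['K'],z['T']
def cloud(d,K,T):
    v,u=np.mgrid[0:d.shape[0],0:d.shape[1]]
    x=(u-K[0,2])/K[0,0]*d; y=(v-K[1,2])/K[1,1]*d
    P=np.stack([x,-y,-d,np.ones_like(d)],-1)@T.T
    P=P[...,:3].copy(); P[d<=0]=np.nan
    return P
def ray(u,v,z,K,T):
    r=T[:3,:3]@np.array([(u-K[0,2])/K[0,0],-(v-K[1,2])/K[1,1],-1]); o=T[:3,3]
    return o+r*(z-o[2])/r[2]
E
python3 - <<'E'
from h import *
print(sense(), grasp_offset)
for c in ('side','top','wrist'):
    im,d,K,T=snap(c,c+'0'); print(c,K.round(1).tolist(),T.round(3).tolist(), calibration(c).keys())
E
```

```text
pics
{'time_s': 0.0, 'joints': array([ 1.04858435e+00,  3.13458961e-01,  1.49845195e+00,  9.60691001e-06,
        1.33098591e+00, -2.23405203e-01]), 'dq': array([ 6.37159593e-05, -2.60071962e-04, -1.42595646e-03,  7.23217067e-04,
        1.07078536e-03,  1.02349332e-04]), 'tau': array([ 7.09784690e-04, -4.12262928e+01, -2.59747428e+01, -8.44736428e-05,
        4.07206520e-03,  2.18090906e-05]), 'eef_pos': array([154.42931151, 501.50317608, 230.72489335]), 'ee_rot': array([ 0.56843076, -0.42018706,  0.56927821,  0.41982333]), 'force': array([-0.68062178, -0.45526695, -0.03189582]), 'wrist_torque': array([-0.00766153, -0.01046935,  0.02551614]), 'grip_width': 1.0001589137462392} 18.700000000000003
side [[381.6, 0.0, 256.5], [0.0, 381.6, 196.2], [0.0, 0.0, 1.0]] [[0.744, 0.348, -0.571, -84.011], [-0.668, 0.376, -0.642, -839.343], [-0.009, 0.859, 0.512, 654.917], [0.0, 0.0, 0.0, 1.0]] dict_keys(['intrinsics', 'world_from_camera'])
top [[369.5, 0.0, 254.3], [0.0, 369.5, 187.9], [0.0, 0.0, 1.0]] [[0.001, 0.995, -0.098, 442.415], [-1.0, 0.003, 0.018, -57.898], [0.018, 0.098, 0.995, 1282.332], [0.0, 0.0, 0.0, 1.0]] dict_keys(['intrinsics', 'world_from_camera'])
wrist [[310.8, 0.0, 249.0], [0.0, 310.8, 195.1], [0.0, 0.0, 1.0]] [[0.295, -0.916, -0.273, 85.36], [0.956, 0.282, 0.085, 523.546], [-0.001, -0.286, 0.958, 374.536], [0.0, 0.0, 0.0, 1.0]] dict_keys(['intrinsics', 'world_from_camera'])
```

View pics/side0.png

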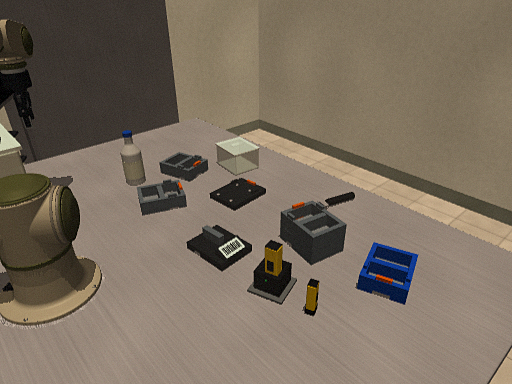

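View pics/top0.png

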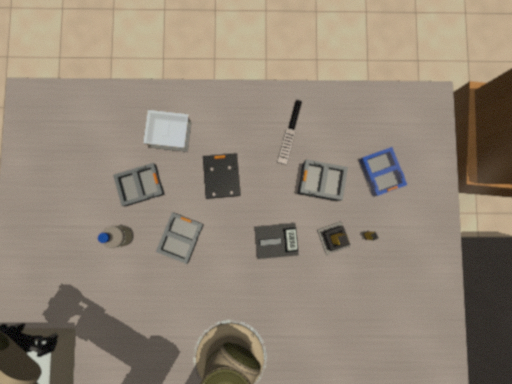

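View pics/wrist0.png

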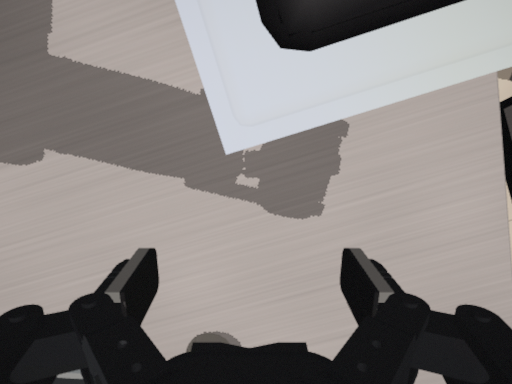

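Side view: the base is at (238,193), single trays at (162,197) and (184,165), the pile of two at (312,230), the lid at (219,246), the big scanner in its holster at (272,262), and the small scanner at (312,297). The blue tray is at (388,272).
In the top view, trays that could be mistaken are (138,184) grey, (180,238) grey, (323,181) grey pile and (383,171) blue (not meant). The scanners are (333,237) in the holster, the large one I want, and (370,236), the small one to ignore.

```bash
cat > m1.py <<'E'
from h import *
im,d,K,T=load('top0'); P=cloud(d,K,T)
hsv=cv2.cvtColor(im,cv2.COLOR_RGB2HSV)
Z=P[...,2]
print('table z',np.nanmedian(Z[260:300,100:180]))
for n,(u,v) in dict(t_a=(138,184),t_b=(180,238),pile=(323,181),base=(221,176),lid=(276,241),hol=(335,237),box=(167,130),bot=(114,236),blue=(383,171),small=(370,236),grater=(290,130)).items():
    w=34
    sl=(slice(v-w,v+w),slice(u-w,u+w))
    m=(Z[sl]>8)&(Z[sl]<260)
    nl,lab=cv2.connectedComponents(m.astype(np.uint8))
    l=lab[w,w] or lab[w-3:w+4,w-3:w+4].max()
    mm=lab==l; pts=P[sl][mm]
    zt=np.percentile(pts[:,2],90)
    rim=pts[pts[:,2]>zt-8] if n not in('base',) else pts
    r=cv2.minAreaRect(rim[:,:2].astype(np.float32))
    print(n,'zt',zt.round(),'rect c',np.round(r[0]),'size',np.round(r[1]),'ang',round(r[2]),'n',len(pts))
    o=(hsv[sl][...,0]<18)&(hsv[sl][...,1]>150)&(hsv[sl][...,2]>120)
    if o.sum(): print('  orange',np.nanmean(P[sl][o],0).round(),o.sum())
E
python3 m1.py
python3 -c "
from h import *
im=load('top0')[0]; cv2.imwrite('pics/top0c.png',cv2.resize(im[90:280,90:420,::-1],None,fx=2.4,fy=2.4,interpolation=cv2.INTER_CUBIC))"
```

```text
table z 1.2166205327034731
t_a zt 48.0 rect c [578. 312.] size [111. 141.] ang 17 n 1422
  orange [595. 250.  55.] 22
t_b zt 48.0 rect c [400. 169.] size [110. 140.] ang 69 n 1359
  orange [459. 146.  55.] 18
pile zt 92.0 rect c [ 591. -307.] size [141. 111.] ang 80 n 1621
  orange [ 601. -242.   96.] 21
base zt 26.0 rect c [611.  33.] size [151. 121.] ang 5 n 1516
  orange [674.  40.  29.] 30
lid zt 45.0 rect c [ 392. -154.] size [110.  76.] ang 89 n 1355
hol zt 126.0 rect c [ 398. -355.] size [29. 34.] ang 18 n 628
box zt 91.0 rect c [757. 212.] size [137. 115.] ang 84 n 1630
bot zt 190.0 rect c [405. 363.] size [30. 29.] ang 7 n 614
blue zt 48.0 rect c [ 625. -523.] size [140. 113.] ang 20 n 1347
small zt 88.0 rect c [ 407. -466.] size [25. 20.] ang 20 n 116
grater zt 25.0 rect c [ 768. -206.] size [ 32. 232.] ang 75 n 545
```

View pics/top0c.png

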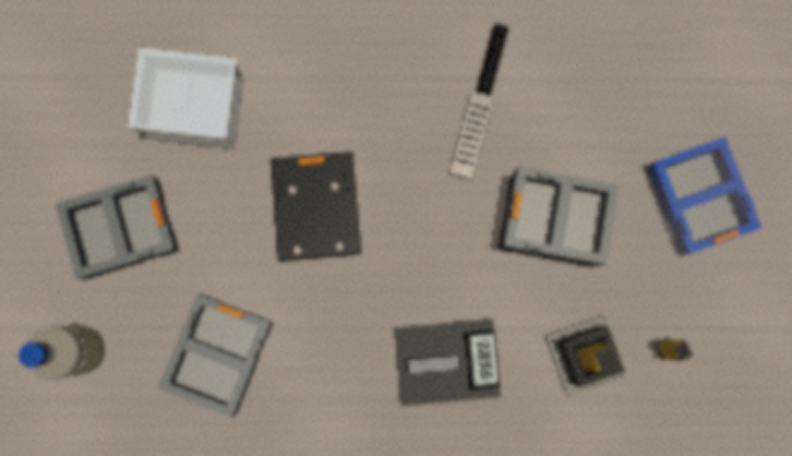

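The key ends are clear. In this crop the base's key points up (+x), tray A's right, tray B's up, and the pile's left (+y), and the lid's label is at its right (−y). So there are four trays. I'll plan the moves next.

```bash
cat > plan.py <<'E'
import sys
from h import *
from scipy.spatial.transform import Rotation as R
def cur():
    s=sense(); q=s['ee_rot']; return s, R.from_quat([q[1],q[2],q[3],q[0]])
def Rdown(yaw,tiltdir=None,tilt=0):
    # tool x down, tool z (jaw) along yaw
    z=np.array([np.cos(yaw),np.sin(yaw),0]); x=np.array([0,0,-1.]); y=np.cross(z,x)
    return R.from_matrix(np.stack([x,y,z],1))
def plan(p,Rt,quiet=False):
    s,R0=cur(); dl=R0.inv().apply(np.array(p)-s['eef_pos'])/300; rv=(R0.inv()*Rt).as_rotvec()/0.5
    dist=np.linalg.norm(dl)*300; ang=np.linalg.norm(rv)*.5*57.3
    if not quiet: print('lin',dl.round(3).tolist(),'rot',rv.round(3).tolist(),'d',dist.round(),'ang',ang.round(1),'rows>=',round(max(dist/41.7,ang/7.16),1))
    return dl,rv
def st():
    s,R0=cur(); M=R0.as_matrix()
    print('t',round(s['time_s'],2),'p',s['eef_pos'].round(1),'jawyaw',np.degrees(np.arctan2(M[1,2],M[0,2])).round(2),'down',M[:,0].round(3),'q',s['joints'].round(2),'F',s['force'].round(1),'grip',round(s['grip_width']*85.4,1))
if __name__=='__main__':
    st()
    if len(sys.argv)>4:
        x,y,z,yaw=map(float,sys.argv[1:5]); plan([x,y,z],Rdown(np.radians(yaw)))
E
python3 plan.py 400 169 200 159; python3 plan.py 400 169 200 -21; 
python3 - <<'E'
from plan import *
s,R0=cur();c=calibration('wrist')['world_from_camera']
print((R0.inv().apply(c[:3,3]-s['eef_pos'])).round(1),(R0.inv().as_matrix()@c[:3,:3]).round(3).tolist())
E
```

```text
t 0.15 p [154.5 501.6 230.9] jawyaw 72.88 down [-0.    -0.001 -1.   ] q [ 1.05  0.31  1.5   0.    1.33 -0.22] F [-0.4 -0.9 -0.2] grip 85.2
lin [0.103, -1.109, -0.818] rot [-3.006, -0.001, -0.002] d 415.0 ang 86.1 rows>= 12.0
t 0.15 p [154.5 501.6 230.9] jawyaw 72.88 down [-0.    -0.001 -1.   ] q [ 1.05  0.31  1.5   0.    1.33 -0.22] F [-0.4 -0.9 -0.2] grip 85.2
lin [0.103, -1.109, -0.818] rot [3.277, -0.002, 0.001] d 415.0 ang 93.9 rows>= 13.1
[-143.7   72.5    0.5] [[-0.0, 0.286, -0.958], [-0.0, 0.958, 0.286], [1.0, 0.0, -0.0]]
```

```bash
python3 -m jog '[{"linear":[0.03,-0.25,-0.2],"rotation":[0.5,0,0],"grip":50},{"linear":[0.03,-0.4,-0.3],"rotation":[1,0,0],"grip":50},{"linear":[0.03,-0.55,-0.41],"rotation":[1,0,0],"grip":50},{"linear":[0.03,-0.6,-0.45],"rotation":[1,0,0],"grip":50},{"linear":[0.03,-0.6,-0.45],"rotation":[1,0,0],"grip":50},{"linear":[0.03,-0.6,-0.45],"rotation":[1,0,0],"grip":50},{"linear":[0.03,-0.6,-0.45],"rotation":[1,0,0],"grip":50}]' 30; python3 plan.py 400 169 230 -21
```

```text
time_s: 0.73
eef_pos: [288.4, 317.2, 221.9]
ee_rot: [0.655, -0.265, 0.656, 0.264]
force: [0.4, 0.7, 0.3]
grip_width: 0.587
t 0.73 p [288.4 317.2 221.9] jawyaw 43.98 down [-0.    -0.001 -1.   ] q [ 0.56  0.11  1.78 -0.    1.26 -0.21] F [0.4 0.7 0.3] grip 50.1
lin [-0.027, -0.614, -0.076] rot [2.268, -0.001, 0.003] d 186.0 ang 65.0 rows>= 9.1
```

```bash
python3 -m jog '[{"linear":[-0.03,-0.3,-0.04],"rotation":[0.5,0,0],"grip":50},{"linear":[-0.03,-0.614,-0.076],"rotation":[1,0,0],"grip":50},{"linear":[-0.027,-0.614,-0.076],"rotation":[1,0,0],"grip":50},{"linear":[-0.027,-0.614,-0.076],"rotation":[1,0,0],"grip":50},{"linear":[-0.027,-0.614,-0.076],"rotation":[1,0,0],"grip":50}]' 30; python3 -m jog '[{"linear":[0,0,0],"rotation":[0.5,0,0],"grip":50},{"linear":[0,0,0],"rotation":[1,0,0],"grip":50},{"linear":[0,0,0],"rotation":[1,0,0],"grip":50},{"linear":[0,0,0],"rotation":[1,0,0],"grip":50}]'; python3 plan.py 400 169 230 -21
```

```text
time_s: 1.15
eef_pos: [401.6, 166.6, 230.2]
ee_rot: [0.701, -0.092, 0.701, 0.091]
force: [-0.3, 0.9, -0.2]
grip_width: 0.583
time_s: 1.48
eef_pos: [401.5, 167.1, 230.0]
ee_rot: [0.702, 0.083, 0.702, -0.085]
force: [0.5, -0.1, 0.2]
grip_width: 0.584
t 1.48 p [401.5 167.1 230. ] jawyaw -13.65 down [-0.    -0.002 -1.   ] q [ 0.12  0.11  1.75 -0.    1.28  0.36] F [ 0.5 -0.1  0.2] grip 49.8
lin [0.0, 0.005, -0.006] rot [0.256, 0.0, 0.003] d 2.0 ang 7.3 rows>= 1.0
```

```bash
python3 -m jog '[{"linear":[0,0.005,-0.006],"rotation":[0.256,0,0],"grip":50},{"linear":[0,0.005,-0.006],"rotation":[0.256,0,0],"grip":50},{"linear":[0,0.005,-0.006],"rotation":[0.256,0,0],"grip":50}]'; cat > tray.py <<'E'
# measure tray (or base) pose from wrist view: python3 tray.py tag rimz
from plan import *
import sys
def meas(tag,zrim,zlo=None,cam='wrist',near=None,ztol=12):
    st()
    im,d,K,T=snap(cam,tag); P=cloud(d,K,T)
    s,R0=cur()
    c0=np.array(near if near is not None else s['eef_pos'][:2])
    m=(np.abs(P[...,2]-zrim)<ztol)&(np.hypot(P[...,0]-c0[0],P[...,1]-c0[1])<125)
    if cam=='wrist': m[(d<150)]=0
    nl,lab,stt,_=cv2.connectedComponentsWithStats(m.astype(np.uint8)); 
    k=1+np.argmax(stt[1:,4]); mm=lab==k
    cs,_=cv2.findContours(mm.astype(np.uint8),cv2.RETR_EXTERNAL,cv2.CHAIN_APPROX_NONE)
    cn=max(cs,key=cv2.contourArea)[:,0,:]
    zz=np.nanmedian(P[mm][:,2])
    W=np.array([ray(u,v,zrim,K,T)[:2] for u,v in cn],np.float32)
    # depth-based points as well
    r=cv2.minAreaRect(W); r2=cv2.minAreaRect(P[mm][:,:2].astype(np.float32))
    hsv=cv2.cvtColor(im,cv2.COLOR_RGB2HSV)
    o=(hsv[...,0]<18)&(hsv[...,1]>140)&(hsv[...,2]>100)&(np.hypot(P[...,0]-c0[0],P[...,1]-c0[1])<125)
    print('zmed',zz.round(1),'ray rect',np.round(r[0],1),np.round(r[1],1),round(r[2],2),'| depth rect',np.round(r2[0],1),np.round(r2[1],1),round(r2[2],2))
    if o.sum():
        oc,_=cv2.findContours(o.astype(np.uint8),cv2.RETR_EXTERNAL,cv2.CHAIN_APPROX_NONE); oc=max(oc,key=cv2.contourArea)
        om=np.zeros_like(o,np.uint8); cv2.drawContours(om,[oc],-1,1,-1); v,u=np.nonzero(om)
        q=P[om>0]; q=q[q[:,2]>zrim+3]; ctr=q[:,:2].mean(0) if len(q) else [0,0]
        print('orange px',u.mean().round(),v.mean().round(),len(u),'pos',np.round(ctr,1),'z',np.nanmedian(P[om>0][:,2]).round(1),'rect',cv2.minAreaRect(q[:,:2].astype(np.float32)) if len(q)>4 else '', 'keyyaw from rect ctr',np.degrees(np.arctan2(*(np.array(ctr)-r[0])[::-1])).round(1))
    vis=im[:,:,::-1].copy(); vis[mm]=vis[mm]//2+np.array([0,100,0],np.uint8); cv2.imwrite(f'pics/{tag}m.png',vis)
if __name__=='__main__': meas(sys.argv[1],float(sys.argv[2]),near=list(map(float,sys.argv[3:5])) if len(sys.argv)>3 else None,cam=sys.argv[5] if len(sys.argv)>5 else 'wrist')
E
python3 tray.py tb1 44
```

```text
time_s: 1.73
eef_pos: [399.9, 169.5, 229.9]
ee_rot: [0.695, 0.127, 0.696, -0.128]
force: [0.5, 0.4, 0.2]
grip_width: 0.584
t 1.73 p [399.9 169.5 229.9] jawyaw -20.76 down [-0.001 -0.002 -1.   ] q [ 0.13  0.11  1.75 -0.    1.28  0.49] F [0.5 0.4 0.2] grip 49.9
zmed 45.0 ray rect [396.8 168.9] [112.8 140.5] 68.77 | depth rect [397.1 169.4] [110.6 140.6] 69.0
orange px 306.0 162.0 26 pos [459.6 160.4] z 52.6 rect ((458.66632080078125, 159.4983367919922), (15.03352165222168, 6.129828929901123), 39.252052307128906) keyyaw from rect ctr -7.7
```

View pics/tb1m.png

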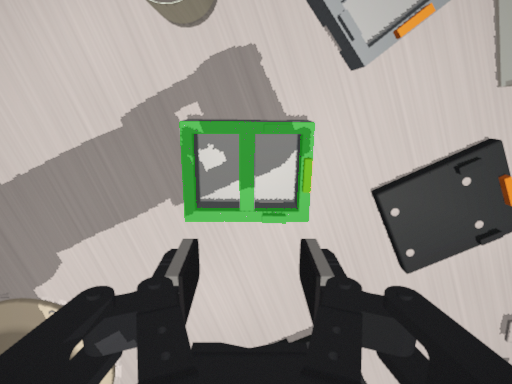

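The tray is at centre (248,172) px with its key on the right. It measures 140.6 x 110.6 mm at z 45, which matches. I'll descend to the rib.

```bash
python3 plan.py 397 169.2 60 -21;  python3 plan.py 397 169.2 16 -21
```

```text
t 1.78 p [400.  169.4 230. ] jawyaw -20.74 down [-0.    -0.002 -1.   ] q [ 0.13  0.11  1.75 -0.    1.28  0.49] F [ 0.7 -0.3 -0.6] grip 50.4
lin [0.567, -0.003, -0.009] rot [0.009, 0.0, 0.003] d 170.0 ang 0.3 rows>= 4.1
t 1.78 p [400.  169.4 230. ] jawyaw -20.74 down [-0.    -0.002 -1.   ] q [ 0.13  0.11  1.75 -0.    1.28  0.49] F [ 0.7 -0.3 -0.6] grip 50.4
lin [0.713, -0.003, -0.009] rot [0.009, 0.0, 0.003] d 214.0 ang 0.3 rows>= 5.1
```

```bash
python3 -m jog '[{"linear":[0.13,-0.003,-0.009],"rotation":[0.009,0,0],"grip":50},{"linear":[0.26,-0.003,-0.009],"rotation":[0.009,0,0],"grip":50},{"linear":[0.39,-0.003,-0.009],"rotation":[0.009,0,0],"grip":50},{"linear":[0.5,-0.003,-0.009],"rotation":[0.009,0,0],"grip":50},{"linear":[0.567,-0.003,-0.009],"rotation":[0.009,0,0],"grip":50},{"linear":[0.567,-0.003,-0.009],"rotation":[0.009,0,0],"grip":50},{"linear":[0.6,-0.003,-0.009],"rotation":[0.009,0,0],"grip":50},{"linear":[0.65,-0.003,-0.009],"rotation":[0.009,0,0],"grip":50},{"linear":[0.69,-0.003,-0.009],"rotation":[0.009,0,0],"grip":50},{"linear":[0.713,-0.003,-0.009],"rotation":[0.009,0,0],"grip":50},{"linear":[0.713,-0.003,-0.009],"rotation":[0.009,0,0],"grip":50}]' 28; python3 plan.py
```

```text
time_s: 2.7
eef_pos: [397.0, 169.2, 16.1]
ee_rot: [0.695, 0.128, 0.696, -0.129]
force: [-0.4, -0.1, -0.0]
grip_width: 0.585
t 2.7 p [397.  169.2  16.1] jawyaw -20.91 down [-0.001 -0.002 -1.   ] q [ 0.13  0.44  1.99 -0.    0.71  0.5 ] F [-0.4 -0.1 -0. ] grip 49.9
```

```bash
python3 -m jog '[{"linear":[0,0,0],"rotation":[0,0,0],"grip":30},{"linear":[0,0,0],"rotation":[0,0,0],"grip":22},{"linear":[0,0,0],"rotation":[0,0,0],"grip":12},{"linear":[0,0,0],"rotation":[0,0,0],"grip":8},{"linear":[0,0,0],"rotation":[0,0,0],"grip":8},{"linear":[0,0,0],"rotation":[0,0,0],"grip":8},{"linear":[0,0,0],"rotation":[0,0,0],"grip":8},{"linear":[0,0,0],"rotation":[0,0,0],"grip":8}]' 28; python3 plan.py
```

```text
time_s: 3.37
eef_pos: [397.6, 169.4, 17.0]
ee_rot: [0.696, 0.128, 0.695, -0.129]
force: [-0.3, -0.3, 6.2]
grip_width: 0.181
t 3.37 p [397.6 169.4  17. ] jawyaw -20.9 down [ 0.001 -0.001 -1.   ] q [ 0.13  0.44  1.99 -0.    0.71  0.5 ] F [-0.3 -0.3  6.2] grip 15.5
```

Held, opening 15.5. The base hasn't been measured closely yet, and the held tray would block the wrist view, so I'll let go and measure the base from the same relative pose first.

```bash
python3 -m jog '[{"linear":[0,0,0],"rotation":[0,0,0],"grip":50},{"linear":[0,0,0],"rotation":[0,0,0],"grip":50},{"linear":[0,0,0],"rotation":[0,0,0],"grip":50},{"linear":[-0.1,0,0],"rotation":[0,0,0],"grip":50},{"linear":[-0.3,0,0],"rotation":[0,0,0],"grip":50},{"linear":[-0.5,0,0],"rotation":[0,0,0],"grip":50},{"linear":[-0.6,0,0],"rotation":[0,0,0],"grip":50},{"linear":[-0.7,0,0],"rotation":[0,0,0],"grip":50},{"linear":[-0.7,0,0],"rotation":[0,0,0],"grip":50}]' 28; python3 plan.py 610 33 206 6
```

```text
time_s: 4.12
eef_pos: [398.9, 170.0, 232.7]
ee_rot: [0.699, 0.129, 0.692, -0.128]
force: [0.6, -0.1, 0.4]
grip_width: 0.588
t 4.12 p [398.9 170.  232.7] jawyaw -20.88 down [ 0.009 -0.    -1.   ] q [ 0.13  0.1   1.75 -0.    1.27  0.5 ] F [ 0.6 -0.1  0.4] grip 50.2
lin [0.096, -0.176, 0.819] rot [-0.938, 0.019, -0.002] d 253.0 ang 26.9 rows>= 6.1
```

```bash
python3 -m jog '[{"linear":[0.02,-0.03,0.14],"rotation":[-0.16,0,0],"grip":50},{"linear":[0.03,-0.06,0.28],"rotation":[-0.32,0,0],"grip":50},{"linear":[0.05,-0.09,0.41],"rotation":[-0.48,0.01,0],"grip":50},{"linear":[0.06,-0.12,0.55],"rotation":[-0.64,0.01,0],"grip":50},{"linear":[0.08,-0.15,0.68],"rotation":[-0.8,0.019,0],"grip":50},{"linear":[0.096,-0.176,0.819],"rotation":[-0.938,0.019,-0.002],"grip":50},{"linear":[0.096,-0.176,0.819],"rotation":[-0.938,0.019,-0.002],"grip":50},{"linear":[0.096,-0.176,0.819],"rotation":[-0.938,0.019,-0.002],"grip":50},{"linear":[0.096,-0.176,0.819],"rotation":[-0.938,0.019,-0.002],"grip":50}]'; python3 -m jog '[{"linear":[0,0,0],"rotation":[0,0,0],"grip":50},{"linear":[0,0,0],"rotation":[0,0,0],"grip":50}]';  sed -i 's/<18)/<25)/' tray.py; sed -i 's/ztol=12/ztol=11/' tray.py; python3 tray.py base1 20; python3 tray.py base1t 20 610 33 top
```

```text
time_s: 4.87
eef_pos: [609.4, 33.3, 205.6]
ee_rot: [0.706, -0.037, 0.707, 0.037]
force: [-1.0, 0.8, 0.2]
grip_width: 0.587
time_s: 5.03
eef_pos: [608.7, 34.3, 206.4]
ee_rot: [0.706, -0.037, 0.706, 0.037]
force: [0.6, -0.3, -0.1]
grip_width: 0.583
t 5.03 p [608.7  34.3 206.4] jawyaw 6.01 down [-0.  0. -1.] q [-0.14  0.52  1.26  0.    1.36 -0.24] F [ 0.6 -0.3 -0.1] grip 49.8
zmed 21.2 ray rect [608.7  34. ] [149.2 119.8] 5.12 | depth rect [608.8  33.4] [150.2 120.2] 5.14
orange px 309.0 175.0 306 pos [672.   40.4] z 30.1 rect ((672.3447265625, 39.82886505126953), (8.360088348388672, 35.25360107421875), 5.113679885864258) keyyaw from rect ctr 5.7
t 5.08 p [608.8  34.2 206.4] jawyaw 6.01 down [-0.  0. -1.] q [-0.14  0.52  1.26  0.    1.36 -0.24] F [ 0.7 -1.1  0. ] grip 50.1
zmed 21.3 ray rect [602.6 -10.5] [128.3  41.1] 0.27 | depth rect [602.2 -10.6] [127.4  41.1] 0.24
```

View pics/base1m.png

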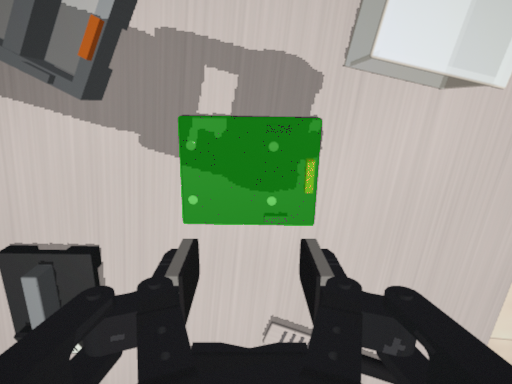

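The base is at centre (250,171) px, world (608.8, 33.7), yaw 5.1°, key at the far end; its 150 x 120 size matches. Back to tray B; re-measuring it now also checks the camera bias, because the jaws centred it.

```bash
python3 plan.py 397 169 230 -21
```

```text
t 5.13 p [609.   34.1 206.4] jawyaw 6.0 down [-0.  0. -1.] q [-0.14  0.52  1.26  0.    1.36 -0.24] F [-0.8 -1.   0.6] grip 50.5
lin [-0.078, 0.521, -0.656] rot [0.943, -0.001, -0.0] d 252.0 ang 27.0 rows>= 6.1
```

```bash
python3 -m jog '[{"linear":[-0.03,0.09,-0.11],"rotation":[0.16,0,0],"grip":50},{"linear":[-0.05,0.17,-0.22],"rotation":[0.32,0,0],"grip":50},{"linear":[-0.078,0.26,-0.33],"rotation":[0.48,0,0],"grip":50},{"linear":[-0.078,0.35,-0.44],"rotation":[0.64,0,0],"grip":50},{"linear":[-0.078,0.44,-0.55],"rotation":[0.8,0,0],"grip":50},{"linear":[-0.078,0.521,-0.656],"rotation":[0.943,0,0],"grip":50},{"linear":[-0.078,0.521,-0.656],"rotation":[0.943,0,0],"grip":50},{"linear":[-0.078,0.521,-0.656],"rotation":[0.943,0,0],"grip":50},{"linear":[-0.078,0.521,-0.656],"rotation":[0.943,0,0],"grip":50},{"linear":[-0.078,0.521,-0.656],"rotation":[0.943,0,0],"grip":50}]'; python3 tray.py tb2 44;python3 tray.py tb3 44; python3 plan.py 397.4 169.3 20 -21
```

```text
time_s: 5.97
eef_pos: [397.7, 168.5, 230.0]
ee_rot: [0.695, 0.129, 0.695, -0.129]
force: [-0.2, 0.3, 0.4]
grip_width: 0.587
t 5.97 p [397.7 168.5 230. ] jawyaw -21.02 down [ 0.  0. -1.] q [0.13 0.11 1.76 0.   1.28 0.49] F [-0.2  0.3  0.4] grip 50.1
zmed 45.0 ray rect [397.1 169. ] [111.6 140.5] 68.94 | depth rect [397.2 169.4] [110.4 140.4] 68.94
orange px 309.0 173.0 268 pos [457.3 148. ] z 54.1 rect ((457.2576599121094, 147.56459045410156), (34.2698974609375, 8.160456657409668), 68.95850372314453) keyyaw from rect ctr -19.2
t 6.02 p [397.7 168.4 229.8] jawyaw -21.05 down [-0.  0. -1.] q [0.13 0.11 1.76 0.   1.28 0.5 ] F [-0.1 -0.5 -1.2] grip 50.1
zmed 45.0 ray rect [397.  168.9] [111.5 140.5] 68.94 | depth rect [397.3 169.3] [110.4 140.4] 68.96
orange px 309.0 172.0 267 pos [457.3 148. ] z 54.1 rect ((457.2689514160156, 147.53395080566406), (34.07951736450195, 8.17270565032959), 68.87114715576172) keyyaw from rect ctr -19.1
t 6.07 p [397.7 168.4 229.7] jawyaw -21.06 down [-0.001  0.    -1.   ] q [0.13 0.11 1.76 0.   1.28 0.5 ] F [ 0.7  1.  -0.4] grip 49.9
lin [0.699, 0.003, -0.002] rot [-0.002, -0.001, 0.0] d 210.0 ang 0.1 rows>= 5.0
```

```bash
python3 -m jog '[{"linear":[0.13,0.003,-0.002],"rotation":[0,0,0],"grip":50},{"linear":[0.26,0.003,-0.002],"rotation":[0,0,0],"grip":50},{"linear":[0.39,0.003,-0.002],"rotation":[0,0,0],"grip":50},{"linear":[0.5,0.003,-0.002],"rotation":[0,0,0],"grip":50},{"linear":[0.57,0.003,-0.002],"rotation":[0,0,0],"grip":50},{"linear":[0.62,0.003,-0.002],"rotation":[0,0,0],"grip":50},{"linear":[0.66,0.003,-0.002],"rotation":[0,0,0],"grip":50},{"linear":[0.699,0.003,-0.002],"rotation":[0,0,0],"grip":40},{"linear":[0.699,0.003,-0.002],"rotation":[0,0,0],"grip":30},{"linear":[0.699,0.003,-0.002],"rotation":[0,0,0],"grip":20},{"linear":[0.699,0.003,-0.002],"rotation":[0,0,0],"grip":8},{"linear":[0.699,0.003,-0.002],"rotation":[0,0,0],"grip":8},{"linear":[0.699,0.003,-0.002],"rotation":[0,0,0],"grip":8},{"linear":[0.699,0.003,-0.002],"rotation":[0,0,0],"grip":8},{"linear":[0.68,0.003,-0.002],"rotation":[0,0,0],"grip":8},{"linear":[0.63,0.003,-0.002],"rotation":[0,0,0],"grip":8},{"linear":[0.58,0.003,-0.002],"rotation":[0,0,0],"grip":8},{"linear":[0.5,0.003,-0.002],"rotation":[0,0,0],"grip":8},{"linear":[0.4,0.003,-0.002],"rotation":[0,0,0],"grip":8},{"linear":[0.4,0.003,-0.002],"rotation":[0,0,0],"grip":8}]' 30; python3 plan.py 608.8 33.7 110 5.1
```

```text
time_s: 7.73
eef_pos: [399.7, 169.9, 114.5]
ee_rot: [0.698, 0.13, 0.693, -0.128]
force: [1.6, -0.0, -1.8]
grip_width: 0.181
t 7.73 p [399.7 169.9 114.5] jawyaw -21.05 down [ 0.008  0.001 -1.   ] q [0.13 0.25 1.92 0.   0.96 0.5 ] F [ 1.6 -0.  -1.8] grip 15.4
lin [0.02, -0.173, 0.813] rot [-0.913, 0.016, -0.005] d 250.0 ang 26.2 rows>= 6.0
```

```bash
python3 -m jog '[{"linear":[0,-0.01,0.04],"rotation":[-0.05,0,0],"grip":8},{"linear":[0,-0.03,0.12],"rotation":[-0.13,0,0],"grip":8},{"linear":[0,-0.05,0.22],"rotation":[-0.24,0,0],"grip":8},{"linear":[0.01,-0.07,0.32],"rotation":[-0.36,0,0],"grip":8},{"linear":[0.01,-0.09,0.42],"rotation":[-0.48,0,0],"grip":8},{"linear":[0.01,-0.11,0.52],"rotation":[-0.6,0.01,0],"grip":8},{"linear":[0.02,-0.13,0.62],"rotation":[-0.7,0.01,0],"grip":8},{"linear":[0.02,-0.15,0.71],"rotation":[-0.8,0.016,0],"grip":8},{"linear":[0.02,-0.165,0.78],"rotation":[-0.88,0.016,-0.005],"grip":8},{"linear":[0.02,-0.173,0.813],"rotation":[-0.913,0.016,-0.005],"grip":8},{"linear":[0.02,-0.173,0.813],"rotation":[-0.913,0.016,-0.005],"grip":8},{"linear":[0.02,-0.173,0.813],"rotation":[-0.913,0.016,-0.005],"grip":8},{"linear":[0.02,-0.173,0.813],"rotation":[-0.913,0.016,-0.005],"grip":8}]'; python3 plan.py 608.8 33.7 54 5.1;python3 plan.py 608.8 33.7 41 5.1; python3 -c "
from h import *; snap('wrist','w1'); snap('side','s1')"
```

```text
time_s: 8.82
eef_pos: [607.9, 34.5, 109.7]
ee_rot: [0.706, -0.031, 0.707, 0.032]
force: [-0.5, 0.5, -2.2]
grip_width: 0.179
t 8.82 p [607.9  34.5 109.7] jawyaw 5.11 down [-0.001  0.    -1.   ] q [-0.14  0.61  1.38 -0.    1.15 -0.22] F [-0.5  0.5 -2.2] grip 15.2
lin [0.186, -0.003, 0.003] rot [0.0, -0.003, -0.001] d 56.0 ang 0.1 rows>= 1.3
t 8.82 p [607.9  34.5 109.7] jawyaw 5.11 down [-0.001  0.    -1.   ] q [-0.14  0.61  1.38 -0.    1.15 -0.22] F [-0.5  0.5 -2.2] grip 15.2
lin [0.229, -0.003, 0.003] rot [0.0, -0.003, -0.001] d 69.0 ang 0.1 rows>= 1.6
```

View pics/w1.png

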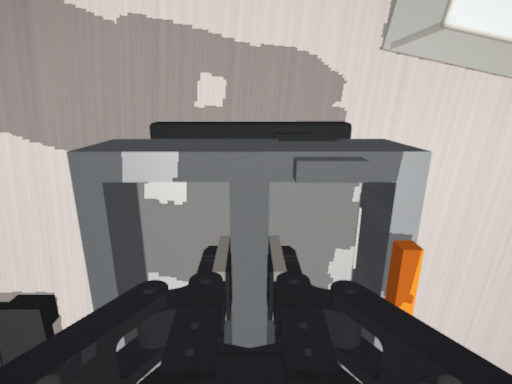

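View pics/s1.png

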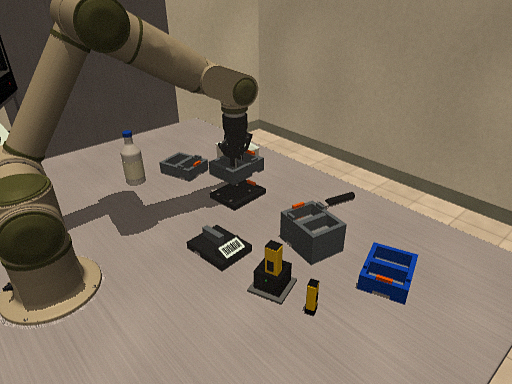

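Held level above the base (wrist view: the black base edge shows behind the tray at (250,130), key on the right). Lowering.

```bash
python3 -m jog '[{"linear":[0.05,-0.003,0.003],"rotation":[0,-0.003,0],"grip":8},{"linear":[0.1,-0.003,0.003],"rotation":[0,-0.003,0],"grip":8},{"linear":[0.15,-0.003,0.003],"rotation":[0,-0.003,0],"grip":8},{"linear":[0.186,-0.003,0.003],"rotation":[0,-0.003,0],"grip":8},{"linear":[0.186,-0.003,0.003],"rotation":[0,-0.003,0],"grip":8},{"linear":[0.186,-0.003,0.003],"rotation":[0,-0.003,0],"grip":8}]'; python3 plan.py 608.8 33.7 47 5.1;python3 plan.py 608.8 33.7 40.5 5.1
```

```text
time_s: 9.42
eef_pos: [608.8, 34.0, 54.4]
ee_rot: [0.707, -0.032, 0.706, 0.032]
force: [0.9, 0.5, -1.9]
grip_width: 0.18
t 9.42 p [608.8  34.   54.4] jawyaw 5.14 down [ 0.  0. -1.] q [-0.14  0.68  1.42  0.    1.04 -0.23] F [ 0.9  0.5 -1.9] grip 15.4
lin [0.025, -0.001, -0.0] rot [0.001, 0.001, -0.0] d 7.0 ang 0.1 rows>= 0.2
t 9.42 p [608.8  34.   54.4] jawyaw 5.14 down [ 0.  0. -1.] q [-0.14  0.68  1.42  0.    1.04 -0.23] F [ 0.9  0.5 -1.9] grip 15.4
lin [0.046, -0.001, -0.0] rot [0.001, 0.001, -0.0] d 14.0 ang 0.1 rows>= 0.3
```

```bash
python3 -m jog '[{"linear":[0.01,0,0],"rotation":[0,0,0],"grip":8},{"linear":[0.02,0,0],"rotation":[0,0,0],"grip":8},{"linear":[0.027,0,0],"rotation":[0,0,0],"grip":8},{"linear":[0.027,0,0],"rotation":[0,0,0],"grip":8}]'; python3 -m jog '[{"linear":[0.007,0,0],"rotation":[0,0,0],"grip":8},{"linear":[0.014,0,0],"rotation":[0,0,0],"grip":8},{"linear":[0.02,0,0],"rotation":[0,0,0],"grip":8},{"linear":[0.02,0,0],"rotation":[0,0,0],"grip":8}]'
```

```text
time_s: 9.75
eef_pos: [608.7, 34.0, 46.1]
ee_rot: [0.706, -0.032, 0.706, 0.032]
force: [0.5, -0.3, -2.4]
grip_width: 0.177
time_s: 10.08
eef_pos: [608.8, 34.0, 40.2]
ee_rot: [0.707, -0.032, 0.706, 0.032]
force: [-0.8, 0.3, 0.2]
grip_width: 0.182
```

It dropped in at 40.2 with only about 2 N. Release, rise and check.

```bash
python3 -m jog '[{"linear":[0,0,0],"rotation":[0,0,0],"grip":50},{"linear":[0,0,0],"rotation":[0,0,0],"grip":50},{"linear":[0,0,0],"rotation":[0,0,0],"grip":50},{"linear":[-0.05,0,0],"rotation":[0,0,0],"grip":50},{"linear":[-0.15,0,0],"rotation":[0,0,0],"grip":50},{"linear":[-0.3,0,0],"rotation":[0,0,0],"grip":50},{"linear":[-0.45,0,0],"rotation":[0,0,0],"grip":50},{"linear":[-0.6,0,0],"rotation":[0,0,0],"grip":50},{"linear":[-0.7,0,0],"rotation":[0,0,0],"grip":50},{"linear":[-0.7,0,0],"rotation":[0,0,0],"grip":50}]'; python3 tray.py st1 64; python3 plan.py 577 312 230 -75
```

```text
time_s: 10.92
eef_pos: [611.0, 33.8, 259.2]
ee_rot: [0.712, -0.033, 0.701, 0.031]
force: [-0.1, -0.3, 1.8]
grip_width: 0.586
t 10.92 p [611.   33.8 259.2] jawyaw 5.16 down [ 0.015 -0.002 -1.   ] q [-0.14  0.49  1.18  0.    1.46 -0.23] F [-0.1 -0.3  1.8] grip 50.0
zmed 65.0 ray rect [608.8  33.2] [140.5 112.3] 5.1 | depth rect [608.8  33.8] [140.4 110.6] 5.26
orange px 303.0 171.0 256 pos [672.1  40.9] z 74.2 rect ((672.173583984375, 40.199737548828125), (8.254210472106934, 35.23561096191406), 5.424338340759277) keyyaw from rect ctr 6.9
t 10.97 p [610.1  33.9 254.9] jawyaw 5.15 down [ 0.009 -0.001 -1.   ] q [-0.14  0.49  1.18  0.    1.46 -0.23] F [ 0.5 -0.3 -0.4] grip 50.4
lin [0.081, 0.933, -0.027] rot [2.798, 0.018, -0.01] d 281.0 ang 80.2 rows>= 11.2
```

View pics/st1m.png

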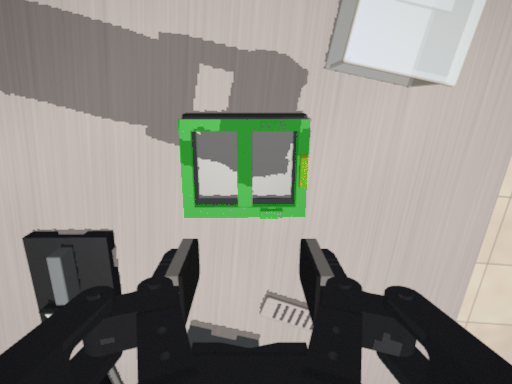

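Tray B is home: rim z 65 (64 + 1 bias), centre (608.8, 33.5), key at the base's key end. Next, tray A.

```bash
python3 -m jog '[{"linear":[0.01,0.12,0],"rotation":[0.3,0,0],"grip":50},{"linear":[0.02,0.25,-0.01],"rotation":[0.6,0,0],"grip":50},{"linear":[0.03,0.37,-0.01],"rotation":[0.8,0,0],"grip":50},{"linear":[0.04,0.5,-0.02],"rotation":[1,0,0],"grip":50},{"linear":[0.05,0.6,-0.02],"rotation":[1,0,0],"grip":50},{"linear":[0.05,0.6,-0.02],"rotation":[1,0,0],"grip":50}]'; python3 -m jog '[{"linear":[0,0,0],"rotation":[0.5,0,0],"grip":50},{"linear":[0,0,0],"rotation":[1,0,0],"grip":50},{"linear":[0,0,0],"rotation":[1,0,0],"grip":50},{"linear":[0,0,0],"rotation":[1,0,0],"grip":50},{"linear":[0,0,0],"rotation":[1,0,0],"grip":50}]'; python3 plan.py 577 312 230 -75
```

```text
time_s: 11.47
eef_pos: [586.2, 217.8, 237.5]
ee_rot: [0.695, 0.143, 0.69, -0.142]
force: [0.4, -0.2, -1.0]
grip_width: 0.581
time_s: 11.88
eef_pos: [586.0, 217.5, 236.3]
ee_rot: [0.637, 0.311, 0.634, -0.31]
force: [-0.7, -0.7, 0.0]
grip_width: 0.586
t 11.88 p [586.  217.5 236.3] jawyaw -52.14 down [ 0.004 -0.    -1.   ] q [ 0.17  0.53  1.16 -0.    1.44  1.08] F [-0.7 -0.7  0. ] grip 50.0
lin [0.021, 0.17, -0.267] rot [0.798, 0.005, -0.008] d 95.0 ang 22.9 rows>= 3.2
```

```bash
python3 -m jog '[{"linear":[0.01,0.06,-0.09],"rotation":[0.25,0,0],"grip":50},{"linear":[0.02,0.12,-0.18],"rotation":[0.5,0,0],"grip":50},{"linear":[0.021,0.17,-0.267],"rotation":[0.798,0.005,-0.008],"grip":50},{"linear":[0.021,0.17,-0.267],"rotation":[0.798,0.005,-0.008],"grip":50},{"linear":[0.021,0.17,-0.267],"rotation":[0.798,0.005,-0.008],"grip":50},{"linear":[0.021,0.17,-0.267],"rotation":[0.798,0.005,-0.008],"grip":50},{"linear":[0.021,0.17,-0.267],"rotation":[0.798,0.005,-0.008],"grip":50}]';  python3 tray.py ta1 44
```

```text
time_s: 12.47
eef_pos: [577.4, 311.1, 229.6]
ee_rot: [0.561, 0.43, 0.562, -0.43]
force: [0.5, -0.4, -0.0]
grip_width: 0.586
t 12.47 p [577.4 311.1 229.6] jawyaw -74.89 down [-0.001 -0.    -1.   ] q [0.32 0.62 1.05 0.   1.48 1.62] F [ 0.5 -0.4 -0. ] grip 50.0
zmed 45.1 ray rect [574.7 312.7] [112.7 140.5] 17.16 | depth rect [575.3 312.7] [110.5 140.3] 17.16
orange px 308.0 172.0 266 pos [595.8 252.5] z 54.1 rect ((595.1984252929688, 252.15231323242188), (34.735443115234375, 8.227152824401855), 16.46575927734375) keyyaw from rect ctr -70.7
```

View pics/ta1m.png

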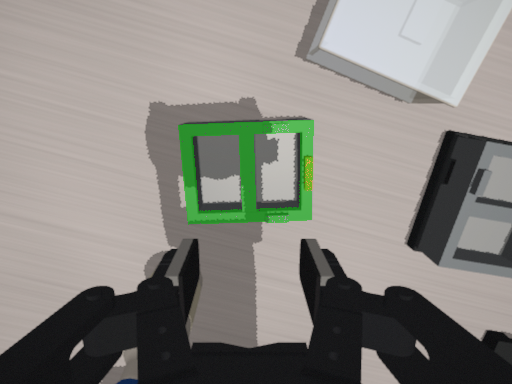

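```bash
python3 plan.py 575.3 312.7 20 -72.9
```

```text
t 12.52 p [577.4 311.1 229.8] jawyaw -74.94 down [-0. -0. -1.] q [0.32 0.62 1.05 0.   1.48 1.62] F [-0.2  0.3  0. ] grip 49.8
lin [0.699, -0.005, -0.007] rot [-0.071, -0.0, 0.001] d 210.0 ang 2.0 rows>= 5.0
```

```bash
python3 -m jog '[{"linear":[0.13,-0.005,-0.007],"rotation":[-0.071,0,0],"grip":50},{"linear":[0.26,-0.005,-0.007],"rotation":[-0.071,0,0],"grip":50},{"linear":[0.39,-0.005,-0.007],"rotation":[-0.071,0,0],"grip":50},{"linear":[0.5,-0.005,-0.007],"rotation":[-0.071,0,0],"grip":50},{"linear":[0.57,-0.005,-0.007],"rotation":[-0.071,0,0],"grip":50},{"linear":[0.62,-0.005,-0.007],"rotation":[-0.071,0,0],"grip":50},{"linear":[0.66,-0.005,-0.007],"rotation":[-0.071,0,0],"grip":50},{"linear":[0.699,-0.005,-0.007],"rotation":[-0.071,0,0],"grip":50},{"linear":[0.699,-0.005,-0.007],"rotation":[-0.071,0,0],"grip":40},{"linear":[0.699,-0.005,-0.007],"rotation":[-0.071,0,0],"grip":25},{"linear":[0.699,-0.005,-0.007],"rotation":[-0.071,0,0],"grip":8},{"linear":[0.699,-0.005,-0.007],"rotation":[-0.071,0,0],"grip":8},{"linear":[0.699,-0.005,-0.007],"rotation":[-0.071,0,0],"grip":8},{"linear":[0.699,-0.005,-0.007],"rotation":[-0.071,0,0],"grip":8},{"linear":[0.699,-0.005,-0.007],"rotation":[-0.071,0,0],"grip":8}]' 30;python3 -m jog '[{"linear":[-0.03,0,0],"rotation":[0,0,0],"grip":8},{"linear":[-0.1,0,0],"rotation":[0,0,0],"grip":8},{"linear":[-0.2,0,0],"rotation":[0,0,0],"grip":8},{"linear":[-0.3,0,0],"rotation":[0,0,0],"grip":8},{"linear":[-0.42,0,0],"rotation":[0,0,0],"grip":8},{"linear":[-0.45,0,0],"rotation":[0,0,0],"grip":8},{"linear":[-0.45,0,0],"rotation":[0,0,0],"grip":8},{"linear":[-0.45,0,0],"rotation":[0,0,0],"grip":8}]'; python3 plan.py 608.8 33.7 155 5.1
```

```text
time_s: 13.77
eef_pos: [576.0, 312.9, 21.4]
ee_rot: [0.569, 0.421, 0.568, -0.42]
force: [0.4, -0.5, 6.2]
grip_width: 0.182
time_s: 14.43
eef_pos: [575.2, 312.6, 155.2]
ee_rot: [0.569, 0.42, 0.569, -0.42]
force: [0.5, -0.5, -4.1]
grip_width: 0.179
t 14.43 p [575.2 312.6 155.2] jawyaw -72.9 down [ 0.  0. -1.] q [0.32 0.66 1.16 0.   1.32 1.59] F [ 0.5 -0.5 -4.1] grip 15.3
lin [0.001, -0.167, 0.922] rot [-2.723, 0.0, -0.0] d 281.0 ang 78.0 rows>= 10.9
```

```bash
python3 -m jog '[{"linear":[0,-0.01,0.03],"rotation":[-0.08,0,0],"grip":8},{"linear":[0,-0.02,0.1],"rotation":[-0.22,0,0],"grip":8},{"linear":[0,-0.04,0.2],"rotation":[-0.42,0,0],"grip":8},{"linear":[0,-0.06,0.3],"rotation":[-0.62,0,0],"grip":8},{"linear":[0,-0.08,0.4],"rotation":[-0.82,0,0],"grip":8},{"linear":[0,-0.1,0.5],"rotation":[-0.95,0,0],"grip":8},{"linear":[0,-0.11,0.58],"rotation":[-1,0,0],"grip":8},{"linear":[0,-0.11,0.6],"rotation":[-1,0,0],"grip":8}]'; python3 -m jog '[{"linear":[0,0,0],"rotation":[-0.1,0,0],"grip":8},{"linear":[0,0,0],"rotation":[-0.3,0,0],"grip":8},{"linear":[0,0,0],"rotation":[-0.5,0,0],"grip":8},{"linear":[0,0,0],"rotation":[-0.7,0,0],"grip":8},{"linear":[0,0,0],"rotation":[-0.9,0,0],"grip":8},{"linear":[0,0,0],"rotation":[-1,0,0],"grip":8},{"linear":[0,0,0],"rotation":[-1,0,0],"grip":8}]';python3 plan.py 608.8 33.7 155 5.1
```

```text
time_s: 15.1
eef_pos: [596.1, 127.3, 152.4]
ee_rot: [0.653, 0.266, 0.656, -0.268]
force: [-0.2, -0.6, -3.7]
grip_width: 0.183
time_s: 15.68
eef_pos: [595.1, 127.7, 150.1]
ee_rot: [0.698, 0.095, 0.703, -0.097]
force: [-0.1, 0.0, -3.3]
grip_width: 0.179
t 15.68 p [595.1 127.7 150.1] jawyaw -15.62 down [-0.009 -0.001 -1.   ] q [ 0.02  0.57  1.33 -0.    1.25  0.29] F [-0.1  0.  -3.3] grip 15.3
lin [-0.016, -0.29, 0.128] rot [-0.723, -0.017, 0.004] d 95.0 ang 20.7 rows>= 2.9
```

```bash
python3 -m jog '[{"linear":[0,-0.03,0.015],"rotation":[-0.08,0,0],"grip":8},{"linear":[-0.01,-0.1,0.04],"rotation":[-0.25,-0.01,0],"grip":8},{"linear":[-0.016,-0.18,0.08],"rotation":[-0.45,-0.017,0],"grip":8},{"linear":[-0.016,-0.25,0.11],"rotation":[-0.65,-0.017,0.004],"grip":8},{"linear":[-0.016,-0.29,0.128],"rotation":[-0.723,-0.017,0.004],"grip":8},{"linear":[-0.016,-0.29,0.128],"rotation":[-0.723,-0.017,0.004],"grip":8},{"linear":[-0.016,-0.29,0.128],"rotation":[-0.723,-0.017,0.004],"grip":8},{"linear":[-0.016,-0.29,0.128],"rotation":[-0.723,-0.017,0.004],"grip":8}]'; python3 plan.py 608.8 33.7 98 5.1
```

```text
time_s: 16.35
eef_pos: [608.2, 34.5, 154.0]
ee_rot: [0.706, -0.031, 0.707, 0.031]
force: [-0.4, 0.6, -2.3]
grip_width: 0.18
t 16.35 p [608.2  34.5 154. ] jawyaw 5.01 down [-0.002  0.001 -1.   ] q [-0.14  0.56  1.33  0.    1.25 -0.22] F [-0.4  0.6 -2.3] grip 15.4
lin [0.187, -0.003, 0.002] rot [-0.003, -0.003, -0.002] d 56.0 ang 0.1 rows>= 1.3
```

```bash
python3 -m jog '[{"linear":[0.05,-0.003,0.002],"rotation":[-0.003,-0.003,0],"grip":8},{"linear":[0.1,-0.003,0.002],"rotation":[-0.003,-0.003,0],"grip":8},{"linear":[0.15,-0.003,0.002],"rotation":[-0.003,-0.003,0],"grip":8},{"linear":[0.187,-0.003,0.002],"rotation":[-0.003,-0.003,0],"grip":8},{"linear":[0.187,-0.003,0.002],"rotation":[-0.003,-0.003,0],"grip":8},{"linear":[0.187,-0.003,0.002],"rotation":[-0.003,-0.003,0],"grip":8}]'; python3 plan.py 608.8 33.7 91 5.1;python3 plan.py 608.8 33.7 84.5 5.1
```

```text
time_s: 16.85
eef_pos: [608.7, 34.3, 97.7]
ee_rot: [0.706, -0.031, 0.707, 0.032]
force: [-0.2, 0.6, -2.9]
grip_width: 0.178
t 16.85 p [608.7  34.3  97.7] jawyaw 5.11 down [-0.001  0.001 -1.   ] q [-0.14  0.62  1.39  0.    1.13 -0.23] F [-0.2  0.6 -2.9] grip 15.2
lin [0.022, -0.002, 0.0] rot [0.0, -0.002, -0.002] d 7.0 ang 0.1 rows>= 0.2
t 16.85 p [608.7  34.3  97.7] jawyaw 5.11 down [-0.001  0.001 -1.   ] q [-0.14  0.62  1.39  0.    1.13 -0.23] F [-0.2  0.6 -2.9] grip 15.2
lin [0.044, -0.002, 0.0] rot [0.0, -0.002, -0.002] d 13.0 ang 0.1 rows>= 0.3
```

```bash
python3 -m jog '[{"linear":[0.01,-0.002,0],"rotation":[0,0,0],"grip":8},{"linear":[0.02,-0.002,0],"rotation":[0,0,0],"grip":8},{"linear":[0.024,-0.002,0],"rotation":[0,0,0],"grip":8},{"linear":[0.024,-0.002,0],"rotation":[0,0,0],"grip":8}]'; python3 -m jog '[{"linear":[0.007,0,0],"rotation":[0,0,0],"grip":8},{"linear":[0.014,0,0],"rotation":[0,0,0],"grip":8},{"linear":[0.02,0,0],"rotation":[0,0,0],"grip":8},{"linear":[0.02,0,0],"rotation":[0,0,0],"grip":8}]'
```

```text
time_s: 17.18
eef_pos: [608.7, 33.8, 90.5]
ee_rot: [0.706, -0.031, 0.707, 0.032]
force: [0.6, -1.3, -3.4]
grip_width: 0.183
time_s: 17.52
eef_pos: [608.8, 33.7, 85.4]
ee_rot: [0.706, -0.031, 0.707, 0.032]
force: [-3.5, 0.4, 4.0]
grip_width: 0.18
```

TCP 85.4 = 64 + 21.4, the same height as at pickup, so it is home. Release and verify.

```bash
python3 -m jog '[{"linear":[0,0,0],"rotation":[0,0,0],"grip":50},{"linear":[0,0,0],"rotation":[0,0,0],"grip":50},{"linear":[0,0,0],"rotation":[0,0,0],"grip":50},{"linear":[-0.05,0,0],"rotation":[0,0,0],"grip":50},{"linear":[-0.15,0,0],"rotation":[0,0,0],"grip":50},{"linear":[-0.3,0,0],"rotation":[0,0,0],"grip":50},{"linear":[-0.45,0,0],"rotation":[0,0,0],"grip":50},{"linear":[-0.6,0,0],"rotation":[0,0,0],"grip":50},{"linear":[-0.62,0,0],"rotation":[0,0,0],"grip":50},{"linear":[-0.62,0,0],"rotation":[0,0,0],"grip":50}]'; python3 tray.py st2 108; python3 plan.py 589 -307 275 81; python3 -c "
from h import *; snap('top','t2')"
```

```text
time_s: 18.35
eef_pos: [610.1, 33.4, 276.5]
ee_rot: [0.709, -0.032, 0.703, 0.031]
force: [0.5, 0.5, -0.2]
grip_width: 0.583
t 18.35 p [610.1  33.4 276.5] jawyaw 5.1 down [ 0.008 -0.    -1.   ] q [-0.14  0.48  1.14  0.    1.51 -0.23] F [ 0.5  0.5 -0.2] grip 49.8
zmed 109.0 ray rect [608.9  32.4] [140.5 113. ] 5.1 | depth rect [608.8  33.2] [140.2 110.1] 5.13
orange px 309.0 177.0 310 pos [672.   40.3] z 118.1 rect ((672.3724975585938, 39.224884033203125), (8.238061904907227, 35.616294860839844), 5.589385986328125) keyyaw from rect ctr 7.2
t 18.4 p [609.4  33.5 273.2] jawyaw 5.1 down [ 0.004  0.    -1.   ] q [-0.14  0.48  1.15  0.    1.51 -0.23] F [ 0.5 -0.1 -0.9] grip 50.2
lin [-0.007, -1.124, -0.169] rot [-2.649, 0.006, 0.005] d 341.0 ang 75.9 rows>= 10.6
```

View pics/st2m.png

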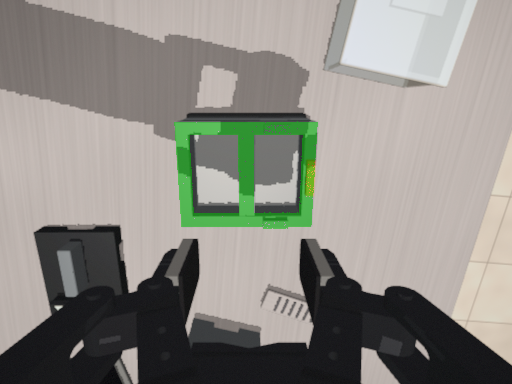

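View pics/t2.png

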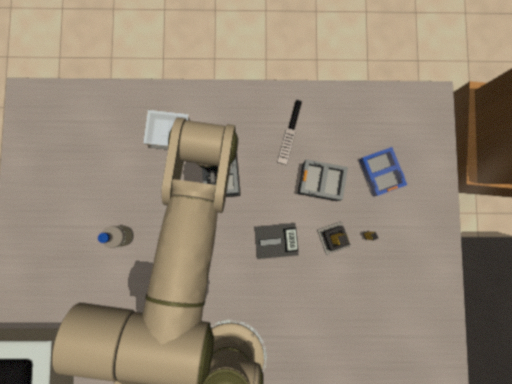

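The second tray is home: rim z 109.0, centre (608.8, 33.2). The pile at (323,181) in the top view hasn't moved. Going there.

```bash
python3 -m jog '[{"linear":[0,-0.13,-0.02],"rotation":[-0.25,0,0],"grip":50},{"linear":[0,-0.26,-0.04],"rotation":[-0.5,0,0],"grip":50},{"linear":[0,-0.39,-0.06],"rotation":[-0.75,0,0],"grip":50},{"linear":[0,-0.52,-0.08],"rotation":[-1,0,0],"grip":50},{"linear":[0,-0.65,-0.1],"rotation":[-1,0,0],"grip":50},{"linear":[0,-0.7,-0.1],"rotation":[-1,0,0],"grip":50},{"linear":[0,-0.7,-0.1],"rotation":[-1,0,0],"grip":50}]'; python3 -m jog '[{"linear":[0,0,0],"rotation":[-0.25,0,0],"grip":50},{"linear":[0,0,0],"rotation":[-0.5,0,0],"grip":50},{"linear":[0,0,0],"rotation":[-0.75,0,0],"grip":50},{"linear":[0,0,0],"rotation":[-1,0,0],"grip":50},{"linear":[0,0,0],"rotation":[-1,0,0],"grip":50}]';python3 plan.py 589 -307 275 81
```

```text
time_s: 19.03
eef_pos: [596.8, -181.7, 268.3]
ee_rot: [0.676, -0.202, 0.678, 0.205]
force: [-1.0, -0.0, 0.2]
grip_width: 0.583
time_s: 19.45
eef_pos: [596.8, -180.2, 267.1]
ee_rot: [0.604, -0.364, 0.606, 0.368]
force: [-0.9, 0.2, -0.7]
grip_width: 0.581
t 19.45 p [ 596.8 -180.2  267.1] jawyaw 62.41 down [-0.006  0.004 -1.   ] q [-0.48  0.52  1.1   0.    1.53 -1.57] F [-0.9  0.2 -0.7] grip 49.6
lin [-0.028, -0.173, -0.387] rot [-0.649, 0.003, -0.013] d 127.0 ang 18.6 rows>= 3.1
```

```bash
python3 -m jog '[{"linear":[-0.01,-0.05,-0.12],"rotation":[-0.2,0,0],"grip":50},{"linear":[-0.02,-0.1,-0.24],"rotation":[-0.4,0,0],"grip":50},{"linear":[-0.028,-0.15,-0.34],"rotation":[-0.6,0,0],"grip":50},{"linear":[-0.028,-0.173,-0.387],"rotation":[-0.649,0.003,-0.013],"grip":50},{"linear":[-0.028,-0.173,-0.387],"rotation":[-0.649,0.003,-0.013],"grip":50},{"linear":[-0.028,-0.173,-0.387],"rotation":[-0.649,0.003,-0.013],"grip":50},{"linear":[-0.028,-0.173,-0.387],"rotation":[-0.649,0.003,-0.013],"grip":50}]';  python3 tray.py tp1 88
```

```text
time_s: 20.03
eef_pos: [589.5, -305.6, 274.6]
ee_rot: [0.538, -0.458, 0.538, 0.459]
force: [0.1, 0.1, -0.3]
grip_width: 0.587
t 20.03 p [ 589.5 -305.6  274.6] jawyaw 80.91 down [-0.001  0.001 -1.   ] q [-0.65  0.62  0.92  0.    1.6  -2.07] F [ 0.1  0.1 -0.3] grip 50.1
zmed 89.1 ray rect [ 589.4 -307.4] [140.5 112.1] 79.65 | depth rect [ 589.  -307.4] [140.3 110.4] 79.64
orange px 307.0 174.0 286 pos [ 599.2 -244.4] z 98.2 rect ((599.9678955078125, -244.23487854003906), (8.330839157104492, 35.708770751953125), 79.8489761352539) keyyaw from rect ctr 81.1
```

View pics/tp1m.png

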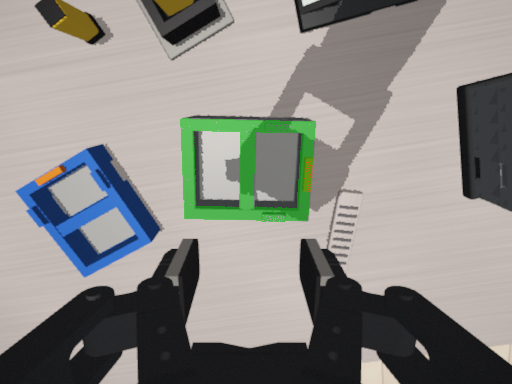

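```bash
python3 plan.py 589.1 -307.4 65 79.65
```

```text
t 20.08 p [ 589.5 -305.5  274.9] jawyaw 80.97 down [-0.     0.001 -1.   ] q [-0.65  0.62  0.92  0.    1.6  -2.07] F [ 1.1 -0.   0.9] grip 50.0
lin [0.7, 0.0, -0.007] rot [0.046, 0.001, -0.001] d 210.0 ang 1.3 rows>= 5.0
```

```bash
python3 -m jog '[{"linear":[0.13,0,-0.007],"rotation":[0.046,0,0],"grip":50},{"linear":[0.26,0,-0.007],"rotation":[0.046,0,0],"grip":50},{"linear":[0.39,0,-0.007],"rotation":[0.046,0,0],"grip":50},{"linear":[0.5,0,-0.007],"rotation":[0.046,0,0],"grip":50},{"linear":[0.57,0,-0.007],"rotation":[0.046,0,0],"grip":50},{"linear":[0.62,0,-0.007],"rotation":[0.046,0,0],"grip":50},{"linear":[0.66,0,-0.007],"rotation":[0.046,0,0],"grip":50},{"linear":[0.7,0,-0.007],"rotation":[0.046,0,0],"grip":50},{"linear":[0.7,0,-0.007],"rotation":[0.046,0,0],"grip":40},{"linear":[0.7,0,-0.007],"rotation":[0.046,0,0],"grip":25},{"linear":[0.7,0,-0.007],"rotation":[0.046,0,0],"grip":8},{"linear":[0.7,0,-0.007],"rotation":[0.046,0,0],"grip":8},{"linear":[0.7,0,-0.007],"rotation":[0.046,0,0],"grip":8},{"linear":[0.7,0,-0.007],"rotation":[0.046,0,0],"grip":8},{"linear":[0.7,0,-0.007],"rotation":[0.046,0,0],"grip":8}]' 30;python3 -m jog '[{"linear":[-0.02,0,0],"rotation":[0,0,0],"grip":8},{"linear":[-0.05,0,0],"rotation":[0,0,0],"grip":8},{"linear":[-0.1,0,0],"rotation":[0,0,0],"grip":8},{"linear":[-0.2,0,0],"rotation":[0,0,0],"grip":8},{"linear":[-0.3,0,0],"rotation":[0,0,0],"grip":8},{"linear":[-0.42,0,0],"rotation":[0,0,0],"grip":8},{"linear":[-0.45,0,0],"rotation":[0,0,0],"grip":8},{"linear":[-0.45,0,0],"rotation":[0,0,0],"grip":8},{"linear":[-0.45,0,0],"rotation":[0,0,0],"grip":8}]'; python3 plan.py 608.8 33.7 199 5.1;  python3 -c "
from h import *; snap('side','s2')"
```

```text
time_s: 21.33
eef_pos: [589.7, -307.6, 66.2]
ee_rot: [0.543, -0.453, 0.543, 0.452]
force: [0.3, 0.9, 4.9]
grip_width: 0.18
time_s: 22.08
eef_pos: [589.1, -307.4, 200.1]
ee_rot: [0.543, -0.453, 0.543, 0.453]
force: [-0.1, -0.9, -3.8]
grip_width: 0.178
t 22.08 p [ 589.1 -307.4  200.1] jawyaw 79.65 down [ 0.  0. -1.] q [-0.66  0.65  1.06  0.    1.43 -2.05] F [-0.1 -0.9 -3.8] grip 15.2
lin [0.004, 0.14, 1.13] rot [2.602, 0.001, -0.0] d 342.0 ang 74.6 rows>= 10.4
```

View pics/s2.png

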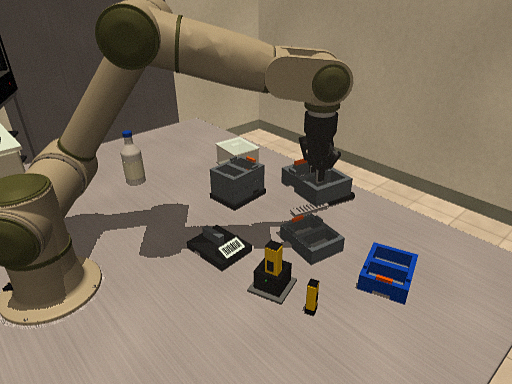

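The top tray is lifted at (318,180) px, the lower one stayed at (310,237), and the stack of two is at (238,183). Carry it over.

```bash
python3 -m jog '[{"linear":[0,0.005,0.04],"rotation":[0.08,0,0],"grip":8},{"linear":[0,0.015,0.11],"rotation":[0.22,0,0],"grip":8},{"linear":[0,0.025,0.21],"rotation":[0.42,0,0],"grip":8},{"linear":[0,0.037,0.31],"rotation":[0.62,0,0],"grip":8},{"linear":[0,0.05,0.41],"rotation":[0.82,0,0],"grip":8},{"linear":[0,0.063,0.51],"rotation":[0.95,0,0],"grip":8},{"linear":[0,0.075,0.6],"rotation":[1,0,0],"grip":8},{"linear":[0,0.08,0.64],"rotation":[1,0,0],"grip":8},{"linear":[0,0.08,0.65],"rotation":[1,0,0],"grip":8}]'; python3 -m jog '[{"linear":[0,0,0],"rotation":[0.1,0,0],"grip":8},{"linear":[0,0,0],"rotation":[0.3,0,0],"grip":8},{"linear":[0,0,0],"rotation":[0.5,0,0],"grip":8},{"linear":[0,0,0],"rotation":[0.7,0,0],"grip":8},{"linear":[0,0,0],"rotation":[0.9,0,0],"grip":8},{"linear":[0,0,0],"rotation":[1,0,0],"grip":8},{"linear":[0,0,0],"rotation":[1,0,0],"grip":8}]';python3 plan.py 608.8 33.7 199 5.1
```

```text
time_s: 22.88
eef_pos: [599.7, -108.8, 197.6]
ee_rot: [0.637, -0.304, 0.639, 0.307]
force: [0.3, -0.2, -3.3]
grip_width: 0.181
time_s: 23.47
eef_pos: [599.4, -110.1, 196.4]
ee_rot: [0.692, -0.136, 0.696, 0.139]
force: [0.1, -0.1, -3.8]
grip_width: 0.178
t 23.47 p [ 599.4 -110.1  196.4] jawyaw 22.39 down [-0.006  0.003 -1.   ] q [-0.37  0.53  1.27  0.    1.35 -0.77] F [ 0.1 -0.1 -3.8] grip 15.2
lin [-0.007, 0.431, 0.211] rot [0.603, -0.01, -0.01] d 144.0 ang 17.3 rows>= 3.5
```

```bash
python3 -m jog '[{"linear":[0,0.03,0.015],"rotation":[0.05,0,0],"grip":8},{"linear":[0,0.1,0.05],"rotation":[0.15,0,0],"grip":8},{"linear":[-0.007,0.2,0.1],"rotation":[0.3,-0.01,0],"grip":8},{"linear":[-0.007,0.3,0.15],"rotation":[0.44,-0.01,-0.01],"grip":8},{"linear":[-0.007,0.38,0.19],"rotation":[0.55,-0.01,-0.01],"grip":8},{"linear":[-0.007,0.431,0.211],"rotation":[0.603,-0.01,-0.01],"grip":8},{"linear":[-0.007,0.431,0.211],"rotation":[0.603,-0.01,-0.01],"grip":8},{"linear":[-0.007,0.431,0.211],"rotation":[0.603,-0.01,-0.01],"grip":8},{"linear":[-0.007,0.431,0.211],"rotation":[0.603,-0.01,-0.01],"grip":8}]'; python3 plan.py 608.8 33.7 143 5.1
```

```text
time_s: 24.22
eef_pos: [608.7, 32.3, 198.4]
ee_rot: [0.706, -0.032, 0.707, 0.032]
force: [0.3, -0.2, -3.3]
grip_width: 0.181
t 24.22 p [608.7  32.3 198.4] jawyaw 5.15 down [-0.001 -0.001 -1.   ] q [-0.14  0.53  1.27 -0.    1.35 -0.23] F [ 0.3 -0.2 -3.3] grip 15.5
lin [0.185, 0.005, 0.001] rot [0.002, -0.002, 0.001] d 55.0 ang 0.1 rows>= 1.3
```

Expected home height: 108 + 22.2 = 130.

```bash
python3 -m jog '[{"linear":[0.05,0.005,0.001],"rotation":[0.002,-0.002,0],"grip":8},{"linear":[0.1,0.005,0.001],"rotation":[0.002,-0.002,0],"grip":8},{"linear":[0.15,0.005,0.001],"rotation":[0.002,-0.002,0],"grip":8},{"linear":[0.185,0.005,0.001],"rotation":[0.002,-0.002,0],"grip":8},{"linear":[0.185,0.005,0.001],"rotation":[0.002,-0.002,0],"grip":8},{"linear":[0.185,0.005,0.001],"rotation":[0.002,-0.002,0],"grip":8}]'; python3 plan.py 608.8 33.7 136 5.1;python3 plan.py 608.8 33.7 129.5 5.1
```

```text
time_s: 24.72
eef_pos: [608.9, 32.9, 142.8]
ee_rot: [0.706, -0.031, 0.707, 0.031]
force: [1.1, -0.4, -2.7]
grip_width: 0.181
t 24.72 p [608.9  32.9 142.8] jawyaw 5.07 down [-0.001 -0.001 -1.   ] q [-0.14  0.57  1.34 -0.    1.22 -0.23] F [ 1.1 -0.4 -2.7] grip 15.4
lin [0.023, 0.003, 0.0] rot [-0.001, -0.001, 0.001] d 7.0 ang 0.1 rows>= 0.2
t 24.72 p [608.9  32.9 142.8] jawyaw 5.07 down [-0.001 -0.001 -1.   ] q [-0.14  0.57  1.34 -0.    1.22 -0.23] F [ 1.1 -0.4 -2.7] grip 15.4
lin [0.044, 0.003, 0.0] rot [-0.001, -0.001, 0.001] d 13.0 ang 0.1 rows>= 0.3
```

```bash
python3 -m jog '[{"linear":[0.01,0.003,0],"rotation":[0,0,0],"grip":8},{"linear":[0.02,0.003,0],"rotation":[0,0,0],"grip":8},{"linear":[0.024,0.003,0],"rotation":[0,0,0],"grip":8},{"linear":[0.024,0.003,0],"rotation":[0,0,0],"grip":8}]'; python3 -m jog '[{"linear":[0.007,0,0],"rotation":[0,0,0],"grip":8},{"linear":[0.014,0,0],"rotation":[0,0,0],"grip":8},{"linear":[0.02,0,0],"rotation":[0,0,0],"grip":8},{"linear":[0.02,0,0],"rotation":[0,0,0],"grip":8}]'
```

```text
time_s: 25.05
eef_pos: [608.9, 33.6, 135.7]
ee_rot: [0.706, -0.032, 0.707, 0.031]
force: [0.8, -0.7, -3.8]
grip_width: 0.181
time_s: 25.38
eef_pos: [608.9, 33.6, 130.2]
ee_rot: [0.706, -0.032, 0.706, 0.031]
force: [-1.8, -0.9, 2.4]
grip_width: 0.181
```

Home at 130.2. Release and verify.

```bash
python3 -m jog '[{"linear":[0,0,0],"rotation":[0,0,0],"grip":50},{"linear":[0,0,0],"rotation":[0,0,0],"grip":50},{"linear":[0,0,0],"rotation":[0,0,0],"grip":50},{"linear":[-0.05,0,0],"rotation":[0,0,0],"grip":50},{"linear":[-0.15,0,0],"rotation":[0,0,0],"grip":50},{"linear":[-0.3,0,0],"rotation":[0,0,0],"grip":50},{"linear":[-0.45,0,0],"rotation":[0,0,0],"grip":50},{"linear":[-0.6,0,0],"rotation":[0,0,0],"grip":50},{"linear":[-0.62,0,0],"rotation":[0,0,0],"grip":50},{"linear":[-0.62,0,0],"rotation":[0,0,0],"grip":50}]'; python3 tray.py st3 152; python3 plan.py 589 -307 230 80; python3 -c "
from h import *; snap('top','t3')"
```

```text
time_s: 26.22
eef_pos: [609.9, 33.8, 321.3]
ee_rot: [0.71, -0.032, 0.703, 0.03]
force: [-0.8, 1.2, -0.4]
grip_width: 0.585
t 26.22 p [609.9  33.8 321.3] jawyaw 5.09 down [ 0.009 -0.002 -1.   ] q [-0.14  0.47  1.05 -0.    1.62 -0.22] F [-0.8  1.2 -0.4] grip 50.0
zmed 153.0 ray rect [608.9  33.9] [140.5 111.9] 5.05 | depth rect [608.7  35.1] [140.4 110. ] 5.05
orange px 310.0 175.0 307 pos [672.1  41.9] z 162.1 rect ((672.2788696289062, 41.18781280517578), (8.454780578613281, 35.38719940185547), 4.388862609863281) keyyaw from rect ctr 7.2
t 26.27 p [609.3  33.8 318. ] jawyaw 5.08 down [ 0.004 -0.002 -1.   ] q [-0.14  0.47  1.05 -0.    1.62 -0.22] F [-0.4  1.5 -1.3] grip 50.3
lin [0.295, -1.125, -0.169] rot [-2.615, 0.004, 0.008] d 353.0 ang 74.9 rows>= 10.5
```

View pics/t3.png

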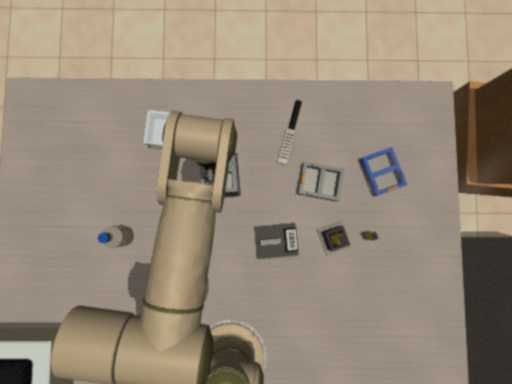

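The third is home (rim 153.0). The last tray is at (320,181) px in the top view. Off to it.

```bash
python3 -m jog '[{"linear":[0.02,-0.13,-0.02],"rotation":[-0.25,0,0],"grip":50},{"linear":[0.04,-0.26,-0.04],"rotation":[-0.5,0,0],"grip":50},{"linear":[0.08,-0.39,-0.06],"rotation":[-0.75,0,0],"grip":50},{"linear":[0.12,-0.52,-0.08],"rotation":[-1,0,0],"grip":50},{"linear":[0.16,-0.65,-0.1],"rotation":[-1,0,0],"grip":50},{"linear":[0.2,-0.7,-0.1],"rotation":[-1,0,0],"grip":50},{"linear":[0.2,-0.7,-0.1],"rotation":[-1,0,0],"grip":50}]'; python3 -m jog '[{"linear":[0,0,0],"rotation":[-0.25,0,0],"grip":50},{"linear":[0,0,0],"rotation":[-0.5,0,0],"grip":50},{"linear":[0,0,0],"rotation":[-0.75,0,0],"grip":50},{"linear":[0,0,0],"rotation":[-1,0,0],"grip":50},{"linear":[0,0,0],"rotation":[-1,0,0],"grip":50}]';python3 plan.py 589 -307 230 80
```

```text
time_s: 26.9
eef_pos: [595.8, -181.5, 250.7]
ee_rot: [0.675, -0.202, 0.679, 0.205]
force: [0.0, 0.3, 0.2]
grip_width: 0.586
time_s: 27.32
eef_pos: [595.6, -180.4, 249.6]
ee_rot: [0.603, -0.364, 0.607, 0.369]
force: [0.8, -0.6, 0.1]
grip_width: 0.585
t 27.32 p [ 595.6 -180.4  249.6] jawyaw 62.41 down [-0.009  0.003 -1.   ] q [-0.48  0.53  1.13 -0.    1.49 -1.57] F [ 0.8 -0.6  0.1] grip 50.0
lin [0.064, -0.176, -0.384] rot [-0.614, 0.0, -0.019] d 128.0 ang 17.6 rows>= 3.1
```

```bash
python3 -m jog '[{"linear":[0.02,-0.05,-0.12],"rotation":[-0.2,0,0],"grip":50},{"linear":[0.04,-0.1,-0.24],"rotation":[-0.4,0,0],"grip":50},{"linear":[0.06,-0.15,-0.34],"rotation":[-0.55,0,-0.01],"grip":50},{"linear":[0.064,-0.176,-0.384],"rotation":[-0.614,0,-0.019],"grip":50},{"linear":[0.064,-0.176,-0.384],"rotation":[-0.614,0,-0.019],"grip":50},{"linear":[0.064,-0.176,-0.384],"rotation":[-0.614,0,-0.019],"grip":50},{"linear":[0.064,-0.176,-0.384],"rotation":[-0.614,0,-0.019],"grip":50}]';  python3 tray.py tq1 44; python3 plan.py 589.1 -307.4 20 79.65
```

```text
time_s: 27.9
eef_pos: [589.2, -305.5, 229.9]
ee_rot: [0.542, -0.454, 0.542, 0.454]
force: [-0.1, -0.0, 0.3]
grip_width: 0.583
t 27.9 p [ 589.2 -305.5  229.9] jawyaw 79.9 down [-0.001  0.001 -1.   ] q [-0.65  0.63  1.01  0.    1.49 -2.05] F [-0.1 -0.   0.3] grip 49.7
zmed 45.0 ray rect [ 589.3 -307.4] [140.5 111.7] 79.7 | depth rect [ 589.2 -307.3] [140.3 110.8] 79.77
orange px 307.0 173.0 283 pos [ 598.9 -244.4] z 54.2 rect ((599.62744140625, -244.3429412841797), (8.50167179107666, 35.13419723510742), 79.17657470703125) keyyaw from rect ctr 81.4
t 27.95 p [ 589.3 -305.4  230.2] jawyaw 79.96 down [-0.     0.001 -1.   ] q [-0.65  0.63  1.01  0.    1.49 -2.05] F [ 0.8 -1.1  0.3] grip 49.9
lin [0.701, -0.001, -0.007] rot [0.011, 0.001, -0.001] d 210.0 ang 0.3 rows>= 5.0
```

View pics/tq1m.png

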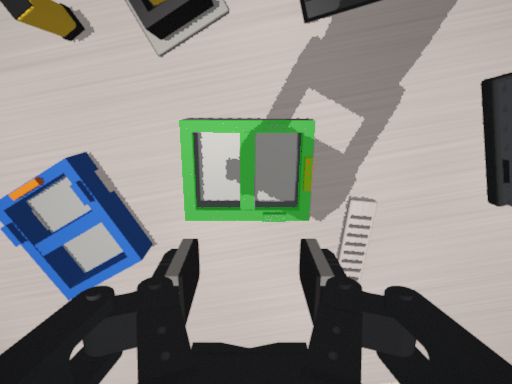

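The tray is where expected, key on the right (308,173). Pick it and lift to about z 245.

```bash
python3 -m jog '[{"linear":[0.13,0,-0.007],"rotation":[0.01,0,0],"grip":50},{"linear":[0.26,0,-0.007],"rotation":[0.01,0,0],"grip":50},{"linear":[0.39,0,-0.007],"rotation":[0.01,0,0],"grip":50},{"linear":[0.5,0,-0.007],"rotation":[0.01,0,0],"grip":50},{"linear":[0.57,0,-0.007],"rotation":[0.01,0,0],"grip":50},{"linear":[0.62,0,-0.007],"rotation":[0.01,0,0],"grip":50},{"linear":[0.66,0,-0.007],"rotation":[0.01,0,0],"grip":50},{"linear":[0.701,0,-0.007],"rotation":[0.01,0,0],"grip":50},{"linear":[0.701,0,-0.007],"rotation":[0.01,0,0],"grip":40},{"linear":[0.701,0,-0.007],"rotation":[0.01,0,0],"grip":25},{"linear":[0.701,0,-0.007],"rotation":[0.01,0,0],"grip":8},{"linear":[0.701,0,-0.007],"rotation":[0.01,0,0],"grip":8},{"linear":[0.701,0,-0.007],"rotation":[0.01,0,0],"grip":8},{"linear":[0.701,0,-0.007],"rotation":[0.01,0,0],"grip":8},{"linear":[0.701,0,-0.007],"rotation":[0.01,0,0],"grip":8}]' 30;python3 -m jog '[{"linear":[-0.02,0,0],"rotation":[0,0,0],"grip":8},{"linear":[-0.07,0,0],"rotation":[0,0,0],"grip":8},{"linear":[-0.16,0,0],"rotation":[0,0,0],"grip":8},{"linear":[-0.26,0,0],"rotation":[0,0,0],"grip":8},{"linear":[-0.36,0,0],"rotation":[0,0,0],"grip":8},{"linear":[-0.46,0,0],"rotation":[0,0,0],"grip":8},{"linear":[-0.56,0,0],"rotation":[0,0,0],"grip":8},{"linear":[-0.66,0,0],"rotation":[0,0,0],"grip":8},{"linear":[-0.74,0,0],"rotation":[0,0,0],"grip":8},{"linear":[-0.75,0,0],"rotation":[0,0,0],"grip":8},{"linear":[-0.75,0,0],"rotation":[0,0,0],"grip":8}]'; python3 plan.py 608.8 33.7 243 5.1
```

```text
time_s: 29.2
eef_pos: [589.4, -307.6, 21.2]
ee_rot: [0.543, -0.453, 0.543, 0.452]
force: [0.1, 1.9, 5.3]
grip_width: 0.183
time_s: 30.12
eef_pos: [589.2, -307.6, 246.9]
ee_rot: [0.543, -0.454, 0.543, 0.452]
force: [0.3, -0.9, -2.8]
grip_width: 0.178
t 30.12 p [ 589.2 -307.6  246.9] jawyaw 79.67 down [ 0.003 -0.002 -1.   ] q [-0.66  0.63  0.98  0.    1.53 -2.05] F [ 0.3 -0.9 -2.8] grip 15.2
lin [0.011, 0.14, 1.131] rot [2.603, 0.002, 0.007] d 342.0 ang 74.6 rows>= 10.4
```

```bash
python3 -m jog '[{"linear":[0,0.005,0.04],"rotation":[0.08,0,0],"grip":8},{"linear":[0,0.015,0.11],"rotation":[0.22,0,0],"grip":8},{"linear":[0,0.025,0.21],"rotation":[0.42,0,0],"grip":8},{"linear":[0,0.037,0.31],"rotation":[0.62,0,0],"grip":8},{"linear":[0,0.05,0.41],"rotation":[0.82,0,0],"grip":8},{"linear":[0,0.063,0.51],"rotation":[0.95,0,0],"grip":8},{"linear":[0,0.075,0.6],"rotation":[1,0,0],"grip":8},{"linear":[0,0.08,0.64],"rotation":[1,0,0],"grip":8},{"linear":[0,0.08,0.65],"rotation":[1,0,0],"grip":8}]'; python3 -m jog '[{"linear":[0,0,0],"rotation":[0.1,0,0],"grip":8},{"linear":[0,0,0],"rotation":[0.3,0,0],"grip":8},{"linear":[0,0,0],"rotation":[0.5,0,0],"grip":8},{"linear":[0,0,0],"rotation":[0.7,0,0],"grip":8},{"linear":[0,0,0],"rotation":[0.9,0,0],"grip":8},{"linear":[0,0,0],"rotation":[1,0,0],"grip":8},{"linear":[0,0,0],"rotation":[1,0,0],"grip":8}]';python3 plan.py 608.8 33.7 243 5.1
```

```text
time_s: 30.87
eef_pos: [600.1, -109.3, 244.7]
ee_rot: [0.638, -0.306, 0.638, 0.305]
force: [0.3, -0.4, -2.6]
grip_width: 0.181
time_s: 31.45
eef_pos: [599.7, -110.6, 243.3]
ee_rot: [0.693, -0.137, 0.694, 0.138]
force: [0.2, -0.1, -2.7]
grip_width: 0.18
t 31.45 p [ 599.7 -110.6  243.3] jawyaw 22.41 down [-0.002  0.    -1.   ] q [-0.37  0.5   1.2  -0.    1.45 -0.76] F [ 0.2 -0.1 -2.7] grip 15.4
lin [0.001, 0.433, 0.211] rot [0.604, -0.004, -0.001] d 145.0 ang 17.3 rows>= 3.5
```

```bash
python3 -m jog '[{"linear":[0,0.03,0.015],"rotation":[0.05,0,0],"grip":8},{"linear":[0,0.1,0.05],"rotation":[0.15,0,0],"grip":8},{"linear":[0,0.2,0.1],"rotation":[0.3,0,0],"grip":8},{"linear":[0,0.3,0.15],"rotation":[0.44,-0.004,0],"grip":8},{"linear":[0,0.38,0.19],"rotation":[0.55,-0.004,0],"grip":8},{"linear":[0,0.433,0.211],"rotation":[0.604,-0.004,0],"grip":8},{"linear":[0,0.433,0.211],"rotation":[0.604,-0.004,0],"grip":8},{"linear":[0,0.433,0.211],"rotation":[0.604,-0.004,0],"grip":8},{"linear":[0,0.433,0.211],"rotation":[0.604,-0.004,0],"grip":8}]'; python3 plan.py 608.8 33.7 187 5.1
```

```text
time_s: 32.2
eef_pos: [608.7, 32.3, 242.7]
ee_rot: [0.706, -0.032, 0.707, 0.032]
force: [0.3, 0.4, -3.1]
grip_width: 0.184
t 32.2 p [608.7  32.3 242.7] jawyaw 5.14 down [-0.001  0.    -1.   ] q [-0.14  0.5   1.2  -0.    1.44 -0.23] F [ 0.3  0.4 -3.1] grip 15.7
lin [0.186, 0.005, 0.001] rot [0.001, -0.002, -0.0] d 56.0 ang 0.1 rows>= 1.3
```

```bash
python3 -m jog '[{"linear":[0.05,0.005,0.001],"rotation":[0.002,-0.002,0],"grip":8},{"linear":[0.1,0.005,0.001],"rotation":[0.002,-0.002,0],"grip":8},{"linear":[0.15,0.005,0.001],"rotation":[0.002,-0.002,0],"grip":8},{"linear":[0.186,0.005,0.001],"rotation":[0.002,-0.002,0],"grip":8},{"linear":[0.186,0.005,0.001],"rotation":[0.002,-0.002,0],"grip":8},{"linear":[0.186,0.005,0.001],"rotation":[0.002,-0.002,0],"grip":8}]'; python3 plan.py 608.8 33.7 180 5.1;python3 plan.py 608.8 33.7 173.4 5.1
```

```text
time_s: 32.7
eef_pos: [608.9, 33.0, 186.8]
ee_rot: [0.706, -0.031, 0.707, 0.031]
force: [-0.5, 0.5, -3.3]
grip_width: 0.183
t 32.7 p [608.9  33.  186.8] jawyaw 5.06 down [-0.001  0.    -1.   ] q [-0.14  0.53  1.29  0.    1.32 -0.23] F [-0.5  0.5 -3.3] grip 15.6
lin [0.023, 0.002, -0.0] rot [-0.002, -0.001, -0.0] d 7.0 ang 0.1 rows>= 0.2
t 32.7 p [608.9  33.  186.8] jawyaw 5.06 down [-0.001  0.    -1.   ] q [-0.14  0.53  1.29  0.    1.32 -0.23] F [-0.5  0.5 -3.3] grip 15.6
lin [0.045, 0.002, -0.0] rot [-0.002, -0.001, -0.0] d 13.0 ang 0.1 rows>= 0.3
```

```bash
python3 -m jog '[{"linear":[0.01,0.003,0],"rotation":[0,0,0],"grip":8},{"linear":[0.02,0.003,0],"rotation":[0,0,0],"grip":8},{"linear":[0.024,0.003,0],"rotation":[0,0,0],"grip":8},{"linear":[0.024,0.003,0],"rotation":[0,0,0],"grip":8}]'; python3 -m jog '[{"linear":[0.007,0,0],"rotation":[0,0,0],"grip":8},{"linear":[0.014,0,0],"rotation":[0,0,0],"grip":8},{"linear":[0.021,0,0],"rotation":[0,0,0],"grip":8},{"linear":[0.021,0,0],"rotation":[0,0,0],"grip":8}]'
```

```text
time_s: 33.03
eef_pos: [608.8, 33.9, 179.5]
ee_rot: [0.706, -0.031, 0.707, 0.031]
force: [-0.5, -0.5, -3.0]
grip_width: 0.176
time_s: 33.37
eef_pos: [608.8, 34.0, 173.3]
ee_rot: [0.706, -0.031, 0.707, 0.031]
force: [0.5, -0.6, -2.8]
grip_width: 0.184
```

Not yet in contact (force still −2.8 N); go 1.5 mm lower.

```bash
python3 -m jog '[{"linear":[0.005,0,0],"rotation":[0,0,0],"grip":8},{"linear":[0.005,0,0],"rotation":[0,0,0],"grip":8},{"linear":[0.005,0,0],"rotation":[0,0,0],"grip":8}]';python3 -m jog '[{"linear":[0,0,0],"rotation":[0,0,0],"grip":50},{"linear":[0,0,0],"rotation":[0,0,0],"grip":50},{"linear":[0,0,0],"rotation":[0,0,0],"grip":50},{"linear":[-0.05,0,0],"rotation":[0,0,0],"grip":50},{"linear":[-0.15,0,0],"rotation":[0,0,0],"grip":50},{"linear":[-0.3,0,0],"rotation":[0,0,0],"grip":50},{"linear":[-0.45,0,0],"rotation":[0,0,0],"grip":50},{"linear":[-0.6,0,0],"rotation":[0,0,0],"grip":50},{"linear":[-0.62,0,0],"rotation":[0,0,0],"grip":50},{"linear":[-0.62,0,0],"rotation":[0,0,0],"grip":50}]'; python3 tray.py st4 196; python3 plan.py 390 -150 250 5; python3 -c "
from h import *; snap('top','t4')"
```

```text
time_s: 33.62
eef_pos: [608.9, 34.0, 173.2]
ee_rot: [0.707, -0.031, 0.706, 0.031]
force: [-3.8, -0.0, 7.6]
grip_width: 0.177
time_s: 34.45
eef_pos: [609.5, 34.0, 363.9]
ee_rot: [0.71, -0.032, 0.703, 0.031]
force: [0.4, 0.6, 0.8]
grip_width: 0.586
t 34.45 p [609.5  34.  363.9] jawyaw 5.08 down [ 0.009 -0.001 -1.   ] q [-0.14  0.47  0.94 -0.    1.73 -0.22] F [0.4 0.6 0.8] grip 50.0
zmed 197.0 ray rect [608.9  34.5] [140.6 111.5] 5.04 | depth rect [608.7  35.2] [140.4 110.6] 4.97
orange px 310.0 175.0 306 pos [672.   42.7] z 206.1 rect ((672.3524780273438, 41.710357666015625), (8.179492950439453, 34.88152313232422), 5.437407970428467) keyyaw from rect ctr 7.4
t 34.5 p [609.2  34.  360.7] jawyaw 5.07 down [ 0.004 -0.001 -1.   ] q [-0.14  0.47  0.94 -0.    1.72 -0.22] F [ 0.8 -0.4 -0.9] grip 50.2
lin [0.366, -0.546, -0.783] rot [0.003, 0.008, 0.002] d 307.0 ang 0.3 rows>= 7.4
```

View pics/st4m.png

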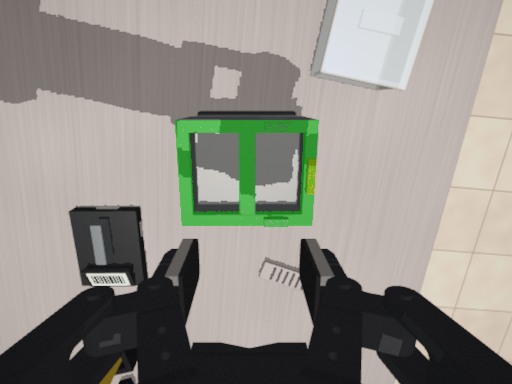

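All four trays are home (rim 197.0 = 196 + 1 bias, level). The lid will be placed with the tool turned by a quarter, so I'll measure the stack once in that orientation to cancel camera bias.

```bash
for i in 1 2 3; do :; done; python3 -m jog '[{"linear":[0,0,0],"rotation":[0.25,0,0],"grip":50},{"linear":[0,0,0],"rotation":[0.5,0,0],"grip":50},{"linear":[0,0,0],"rotation":[0.75,0,0],"grip":50},{"linear":[0,0,0],"rotation":[1,0,0],"grip":50},{"linear":[0,0,0],"rotation":[1,0,0],"grip":50}]';python3 -m jog '[{"linear":[0,0,0],"rotation":[0.25,0,0],"grip":50},{"linear":[0,0,0],"rotation":[0.5,0,0],"grip":50},{"linear":[0,0,0],"rotation":[0.75,0,0],"grip":50},{"linear":[0,0,0],"rotation":[1,0,0],"grip":50},{"linear":[0,0,0],"rotation":[1,0,0],"grip":50}]';python3 -m jog '[{"linear":[0,0,0],"rotation":[0.25,0,0],"grip":50},{"linear":[0,0,0],"rotation":[0.5,0,0],"grip":50},{"linear":[0,0,0],"rotation":[0.75,0,0],"grip":50},{"linear":[0,0,0],"rotation":[1,0,0],"grip":50},{"linear":[0,0,0],"rotation":[1,0,0],"grip":50}]';python3 plan.py 608.8 34 370 -85
```

```text
time_s: 34.97
eef_pos: [608.6, 34.0, 356.6]
ee_rot: [0.691, 0.146, 0.693, -0.146]
force: [0.6, -0.3, -0.6]
grip_width: 0.581
time_s: 35.38
eef_pos: [608.4, 34.0, 355.2]
ee_rot: [0.632, 0.312, 0.636, -0.314]
force: [0.6, -0.1, 1.1]
grip_width: 0.588
time_s: 35.8
eef_pos: [608.3, 34.0, 354.3]
ee_rot: [0.535, 0.458, 0.539, -0.461]
force: [-0.2, 0.2, -0.8]
grip_width: 0.587
t 35.8 p [608.3  34.  354.3] jawyaw -81.08 down [-0.007  0.001 -1.   ] q [-0.14  0.48  0.95 -0.    1.72  1.28] F [-0.2  0.2 -0.8] grip 50.1
lin [-0.052, 0.001, 0.0] rot [0.137, -0.003, 0.013] d 16.0 ang 3.9 rows>= 0.6
```

```bash
python3 -m jog '[{"linear":[-0.052,0,0],"rotation":[0.137,0,0.013],"grip":50},{"linear":[-0.052,0,0],"rotation":[0.137,0,0.013],"grip":50},{"linear":[-0.052,0,0],"rotation":[0.137,0,0.013],"grip":50},{"linear":[-0.052,0,0],"rotation":[0.137,0,0.013],"grip":50}]'; python3 tray.py st5 196;python3 tray.py st6 196; python3 plan.py 390 -150 260 5
```

```text
time_s: 36.13
eef_pos: [608.4, 34.0, 369.0]
ee_rot: [0.522, 0.476, 0.523, -0.476]
force: [0.7, 0.1, -0.2]
grip_width: 0.587
t 36.13 p [608.4  34.  369. ] jawyaw -84.71 down [-0.001  0.002 -1.   ] q [-0.14  0.47  0.92  0.    1.75  1.34] F [ 0.7  0.1 -0.2] grip 50.1
zmed 197.0 ray rect [608.5  36.2] [140.7 110.4] 5.07 | depth rect [608.6  36.2] [140.7 110.4] 4.98
orange px 248.0 111.0 271 pos [673.1  41.3] z 206.2 rect ((672.6693115234375, 41.59743881225586), (6.527294158935547, 34.424373626708984), 5.0415472984313965) keyyaw from rect ctr 4.5
t 36.18 p [608.3  34.  369. ] jawyaw -84.77 down [-0.002  0.002 -1.   ] q [-0.14  0.47  0.92  0.    1.75  1.34] F [-0.3 -0.4  0.2] grip 50.0
zmed 197.1 ray rect [608.5  36.2] [140.6 110.4] 5.05 | depth rect [608.5  36.2] [140.6 110.2] 5.03
orange px 248.0 111.0 265 pos [673.1  41.8] z 206.2 rect ((672.9382934570312, 41.6270637512207), (7.25787353515625, 34.426517486572266), 4.889583587646484) keyyaw from rect ctr 5.0
t 36.23 p [608.3  34.  369. ] jawyaw -84.82 down [-0.002  0.002 -1.   ] q [-0.14  0.47  0.92  0.    1.75  1.34] F [-0.4  0.9  0.4] grip 50.2
lin [0.364, -0.78, 0.546] rot [-3.135, -0.005, -0.001] d 306.0 ang 89.8 rows>= 12.5
```

Measured in this orientation: stack top at (608.5, 36.1), yaw 5.0. Back to the lid.

```bash
python3 -m jog '[{"linear":[0.05,-0.1,0.07],"rotation":[-0.25,0,0],"grip":50},{"linear":[0.1,-0.2,0.14],"rotation":[-0.5,0,0],"grip":50},{"linear":[0.15,-0.3,0.21],"rotation":[-0.75,0,0],"grip":50},{"linear":[0.2,-0.4,0.28],"rotation":[-1,0,0],"grip":50},{"linear":[0.25,-0.5,0.36],"rotation":[-1,0,0],"grip":50},{"linear":[0.3,-0.62,0.44],"rotation":[-1,0,0],"grip":50},{"linear":[0.34,-0.74,0.52],"rotation":[-1,0,0],"grip":50},{"linear":[0.34,-0.78,0.546],"rotation":[-1,0,0],"grip":50},{"linear":[0.34,-0.78,0.546],"rotation":[-1,0,0],"grip":50}]';python3 -m jog '[{"linear":[0,0,0],"rotation":[-0.25,0,0],"grip":50},{"linear":[0,0,0],"rotation":[-0.5,0,0],"grip":50},{"linear":[0,0,0],"rotation":[-0.75,0,0],"grip":50},{"linear":[0,0,0],"rotation":[-1,0,0],"grip":50},{"linear":[0,0,0],"rotation":[-1,0,0],"grip":50}]';python3 -m jog '[{"linear":[0,0,0],"rotation":[-0.25,0,0],"grip":50},{"linear":[0,0,0],"rotation":[-0.5,0,0],"grip":50},{"linear":[0,0,0],"rotation":[-0.75,0,0],"grip":50},{"linear":[0,0,0],"rotation":[-1,0,0],"grip":50},{"linear":[0,0,0],"rotation":[-1,0,0],"grip":50}]';python3 -c "
from h import *; snap('wrist','l0')"; python3 plan.py 390 -150 260 5
```

```text
time_s: 36.98
eef_pos: [387.2, -151.6, 266.2]
ee_rot: [0.622, 0.334, 0.625, -0.333]
force: [0.0, -0.1, -0.8]
grip_width: 0.585
time_s: 37.4
eef_pos: [387.5, -151.2, 266.1]
ee_rot: [0.686, 0.167, 0.689, -0.166]
force: [0.0, -0.1, -0.4]
grip_width: 0.585
time_s: 37.82
eef_pos: [387.8, -150.9, 266.0]
ee_rot: [0.706, -0.009, 0.708, 0.01]
force: [0.7, 0.5, 0.2]
grip_width: 0.588
t 37.87 p [ 387.8 -151.   266. ] jawyaw 1.22 down [-0.003  0.002 -1.   ] q [-0.65  0.04  1.73 -0.    1.37 -0.68] F [-0.2  0.2  0.5] grip 50.1
lin [0.02, 0.003, 0.008] rot [-0.132, -0.007, -0.005] d 6.0 ang 3.8 rows>= 0.5
```

View pics/l0.png

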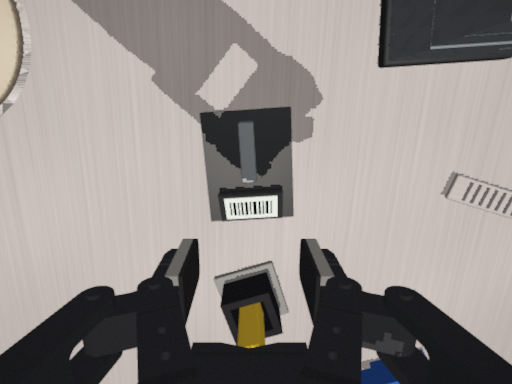

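The rib is at (247,152) px, the label at (251,207), with the lid's key end at the top. I'll measure the plate and rib.

```bash
cat > lid.py <<'E'
from plan import *
import sys
def lid(tag,zb,near,snapit=True):
    st(); im,d,K,T=snap('wrist',tag) if snapit else load(tag); P=cloud(d,K,T)
    n=np.hypot(P[...,0]-near[0],P[...,1]-near[1])<130
    Z=P[...,2]-zb
    out={}
    for nm,lo,hi in (('all',14,60),('plate',16,30),('rib',46,60)):
        m=(n&(Z>lo)&(Z<hi)&(d>150)).astype(np.uint8)
        k,lab,s,_=cv2.connectedComponentsWithStats(m); i=1+np.argmax(s[1:,4]); mm=lab==i
        q=P[mm]; r=cv2.minAreaRect(q[:,:2].astype(np.float32))
        print(nm,'n',mm.sum(),'z',np.median(q[:,2]).round(1),'c',np.round(r[0],1),'size',np.round(r[1],1),'ang',round(r[2],2)); out[nm]=(r,q)
    hsv=cv2.cvtColor(im,cv2.COLOR_RGB2HSV)
    w=(n&(hsv[...,1]<60)&(hsv[...,2]>120)&(Z>20)&(Z<50)&(d>150)).astype(np.uint8); w=cv2.morphologyEx(w,cv2.MORPH_CLOSE,np.ones((7,7)))
    k,lab,s,_=cv2.connectedComponentsWithStats(w); i=1+np.argmax(s[1:,4]); q=P[lab==i]
    c=q.mean(0); u,sv,vt=np.linalg.svd(q-c); nn=vt[2]*np.sign(vt[2][2])
    print('label n',len(q),'c',c.round(1),'normal',nn.round(3),'tilt',np.degrees(np.arccos(nn[2])).round(1),'az',np.degrees(np.arctan2(nn[1],nn[0])).round(1))
    r=out['rib'][0]
    return out
if __name__=='__main__': lid(sys.argv[1],float(sys.argv[2]),(float(sys.argv[3]),float(sys.argv[4])))
E
python3 lid.py l1 0 390 -150
```

```text
t 37.87 p [ 387.8 -151.   266. ] jawyaw 1.22 down [-0.003  0.002 -1.   ] q [-0.65  0.04  1.73 -0.    1.37 -0.68] F [-0.2  0.2  0.5] grip 50.1
all n 9566 z 23.7 c [ 386.2 -155.7] size [110.1 140.6] ang 5.21
plate n 7091 z 23.3 c [ 386.2 -155.7] size [110.1 140.6] ang 5.21
rib n 938 z 53.1 c [ 384.3 -133.3] size [18.  69.8] ang 5.13Traceback (most recent call last):
  File "lid.py", line 20, in <module>
    if __name__=='__main__': lid(sys.argv[1],float(sys.argv[2]),(float(sys.argv[3]),float(sys.argv[4])))
                             ~~~^^^^^^^^^^^^^^^^^^^^^^^^^^^^^^^^^^^^^^^^^^^^^^^^^^^^^^^^^^^^^^^^^^^^^^^^
  File "lid.py", line 16, in lid
    c=q.mean(0); u,sv,vt=np.linalg.svd(q-c); nn=vt[2]*np.sign(vt[2][2])
                         ~~~~~~~~~~~~~^^^^^
    u, s, vh = gufunc(a, signature=signature)
               ~~~~~~^^^^^^^^^^^^^^^^^^^^^^^^
    raise LinAlgError("SVD did not converge")
numpy.linalg.LinAlgError: SVD did not converge
```

Lid centre (386.2, −155.7), yaw 95.2; the rib measures 18 x 70 at z 53, which matches. Grip point (385.3, −145.7).

```bash
sed -i 's/q=P\[lab==i\]$/q=P[lab==i]; q=q[~np.isnan(q[:,0])]/; s/svd(q-c)/svd(q-c,full_matrices=False)/' lid.py; python3 -c "
from lid import *
lid('l1',0,(390,-150),False)"; python3 plan.py 385.3 -145.7 26 5.2
```

```text
t 37.92 p [ 387.7 -151.   266. ] jawyaw 1.12 down [-0.003  0.002 -1.   ] q [-0.65  0.04  1.73 -0.    1.37 -0.67] F [0.7 0.5 0. ] grip 49.8
all n 9566 z 23.7 c [ 386.2 -155.7] size [110.1 140.6] ang 5.21
plate n 7091 z 23.3 c [ 386.2 -155.7] size [110.1 140.6] ang 5.21
rib n 938 z 53.1 c [ 384.3 -133.3] size [18.  69.8] ang 5.13
label n 1413 c [ 386.3 -202.9   34.2] normal [-0.11  -0.126  0.986] tilt 9.7 az -131.2
t 37.92 p [ 387.7 -151.   266. ] jawyaw 1.12 down [-0.003  0.002 -1.   ] q [-0.65  0.04  1.73 -0.    1.37 -0.67] F [0.7 0.5 0. ] grip 49.8
lin [0.8, 0.016, -0.005] rot [-0.142, -0.007, -0.005] d 240.0 ang 4.1 rows>= 5.8
```

```bash
python3 -m jog '[{"linear":[0.12,0.016,-0.005],"rotation":[-0.142,-0.007,-0.005],"grip":50},{"linear":[0.25,0.016,-0.005],"rotation":[-0.142,-0.007,-0.005],"grip":50},{"linear":[0.38,0.016,-0.005],"rotation":[-0.142,-0.007,-0.005],"grip":50},{"linear":[0.5,0.016,-0.005],"rotation":[-0.142,-0.007,-0.005],"grip":50},{"linear":[0.6,0.016,-0.005],"rotation":[-0.142,-0.007,-0.005],"grip":50},{"linear":[0.64,0.016,-0.005],"rotation":[-0.142,-0.007,-0.005],"grip":50},{"linear":[0.64,0.016,-0.005],"rotation":[-0.142,-0.007,-0.005],"grip":50},{"linear":[0.64,0.016,-0.005],"rotation":[-0.142,-0.007,-0.005],"grip":50}]' 28; python3 plan.py 385.3 -145.7 26 5.2
```

```text
time_s: 38.58
eef_pos: [385.6, -145.8, 74.2]
ee_rot: [0.706, -0.031, 0.707, 0.031]
force: [0.3, -0.2, 1.2]
grip_width: 0.587
t 38.58 p [ 385.6 -145.8   74.2] jawyaw 5.02 down [-0.     0.001 -1.   ] q [-0.65  0.29  2.01  0.    0.85 -0.74] F [ 0.3 -0.2  1.2] grip 50.1
lin [0.161, 0.0, -0.001] rot [-0.006, -0.0, -0.001] d 48.0 ang 0.2 rows>= 1.2
```

```bash
python3 -m jog '[{"linear":[0.05,0,-0.001],"rotation":[-0.006,0,0],"grip":50},{"linear":[0.1,0,-0.001],"rotation":[-0.006,0,0],"grip":50},{"linear":[0.14,0,-0.001],"rotation":[-0.006,0,0],"grip":50},{"linear":[0.161,0,-0.001],"rotation":[-0.006,0,0],"grip":50},{"linear":[0.161,0,-0.001],"rotation":[-0.006,0,0],"grip":40},{"linear":[0.161,0,-0.001],"rotation":[-0.006,0,0],"grip":25},{"linear":[0.161,0,-0.001],"rotation":[-0.006,0,0],"grip":10},{"linear":[0.161,0,-0.001],"rotation":[-0.006,0,0],"grip":10},{"linear":[0.161,0,-0.001],"rotation":[-0.006,0,0],"grip":10},{"linear":[0.161,0,-0.001],"rotation":[-0.006,0,0],"grip":10},{"linear":[0.161,0,-0.001],"rotation":[-0.006,0,0],"grip":10}]' 28;  python3 -m jog '[{"linear":[-0.02,0,0],"rotation":[0,0,0],"grip":10},{"linear":[-0.08,0,0],"rotation":[0,0,0],"grip":10},{"linear":[-0.17,0,0],"rotation":[0,0,0],"grip":10},{"linear":[-0.28,0,0],"rotation":[0,0,0],"grip":10},{"linear":[-0.4,0,0],"rotation":[0,0,0],"grip":10},{"linear":[-0.52,0,0],"rotation":[0,0,0],"grip":10},{"linear":[-0.64,0,0],"rotation":[0,0,0],"grip":10},{"linear":[-0.76,0,0],"rotation":[0,0,0],"grip":10},{"linear":[-0.86,0,0],"rotation":[0,0,0],"grip":10},{"linear":[-0.9,0,0],"rotation":[0,0,0],"grip":10},{"linear":[-0.9,0,0],"rotation":[0,0,0],"grip":10}]'; python3 plan.py 618.4 37 290 -85; python3 -c "
from h import *; snap('side','s5');snap('wrist','w5')"
```

```text
time_s: 39.5
eef_pos: [386.0, -146.2, 26.9]
ee_rot: [0.707, -0.032, 0.706, 0.032]
force: [-1.3, 0.1, 7.7]
grip_width: 0.203
time_s: 40.42
eef_pos: [386.0, -146.3, 300.2]
ee_rot: [0.709, -0.034, 0.704, 0.03]
force: [0.8, -0.2, -1.9]
grip_width: 0.206
t 40.42 p [ 386.  -146.3  300.2] jawyaw 5.17 down [ 0.007 -0.005 -1.   ] q [-0.65  0.01  1.68  0.    1.45 -0.74] F [ 0.8 -0.2 -1.9] grip 17.6
lin [0.036, 0.539, 0.826] rot [3.148, 0.018, -0.002] d 296.0 ang 90.2 rows>= 12.6
```

View pics/s5.png

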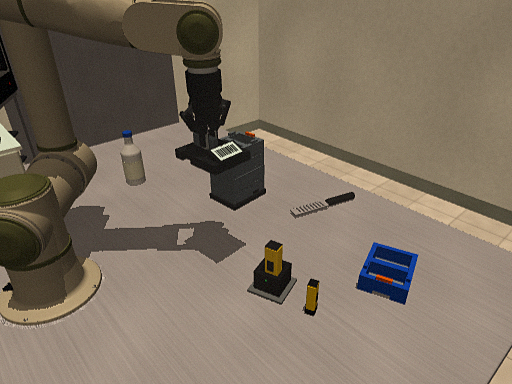

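View pics/w5.png

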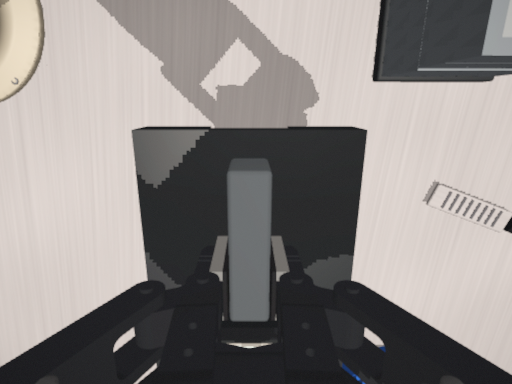

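The lid is held level. Carry it over, turning by a quarter.

```bash
python3 -m jog '[{"linear":[0,0.02,0.03],"rotation":[0.1,0,0],"grip":10},{"linear":[0,0.05,0.08],"rotation":[0.3,0,0],"grip":10},{"linear":[0.01,0.11,0.17],"rotation":[0.5,0,0],"grip":10},{"linear":[0.01,0.17,0.26],"rotation":[0.7,0,0],"grip":10},{"linear":[0.02,0.23,0.35],"rotation":[0.9,0.01,0],"grip":10},{"linear":[0.02,0.29,0.44],"rotation":[1,0.01,0],"grip":10},{"linear":[0.02,0.32,0.49],"rotation":[1,0.01,0],"grip":10},{"linear":[0.02,0.33,0.5],"rotation":[1,0.01,0],"grip":10}]'; python3 -m jog '[{"linear":[0,0,0],"rotation":[0.1,0,0],"grip":10},{"linear":[0,0,0],"rotation":[0.3,0,0],"grip":10},{"linear":[0,0,0],"rotation":[0.5,0,0],"grip":10},{"linear":[0,0,0],"rotation":[0.7,0,0],"grip":10},{"linear":[0,0,0],"rotation":[0.9,0,0],"grip":10},{"linear":[0,0,0],"rotation":[1,0,0],"grip":10},{"linear":[0,0,0],"rotation":[1,0,0],"grip":10}]'; python3 plan.py 618.4 37 290 -85
```

```text
time_s: 41.18
eef_pos: [526.5, -31.7, 288.2]
ee_rot: [0.69, 0.143, 0.695, -0.143]
force: [-0.8, -0.5, -1.4]
grip_width: 0.207
time_s: 41.77
eef_pos: [525.6, -32.1, 287.1]
ee_rot: [0.632, 0.31, 0.639, -0.311]
force: [0.2, -0.4, -1.7]
grip_width: 0.204
t 41.77 p [525.6 -32.1 287.1] jawyaw -52.12 down [-0.01   0.002 -1.   ] q [-0.28  0.29  1.39 -0.    1.48  0.63] F [ 0.2 -0.4 -1.7] grip 17.4
lin [-0.012, 0.385, 0.008] rot [1.148, -0.011, 0.017] d 116.0 ang 32.9 rows>= 4.6
```

```bash
python3 -m jog '[{"linear":[0,0.02,0],"rotation":[0.1,0,0],"grip":10},{"linear":[0,0.08,0],"rotation":[0.3,0,0],"grip":10},{"linear":[-0.012,0.16,0],"rotation":[0.5,0,0.01],"grip":10},{"linear":[-0.012,0.24,0.008],"rotation":[0.7,-0.01,0.015],"grip":10},{"linear":[-0.012,0.32,0.008],"rotation":[0.9,-0.011,0.017],"grip":10},{"linear":[-0.012,0.37,0.008],"rotation":[1,-0.011,0.017],"grip":10},{"linear":[-0.012,0.385,0.008],"rotation":[1,-0.011,0.017],"grip":10},{"linear":[-0.012,0.385,0.008],"rotation":[1,-0.011,0.017],"grip":10}]'; python3 plan.py 618.4 37 245 -85
```

```text
time_s: 42.43
eef_pos: [618.2, 37.0, 288.8]
ee_rot: [0.539, 0.457, 0.54, -0.457]
force: [-0.3, -0.9, -1.7]
grip_width: 0.206
t 42.43 p [618.2  37.  288.8] jawyaw -80.56 down [-0.002  0.001 -1.   ] q [-0.13  0.5   1.07  0.    1.57  1.28] F [-0.3 -0.9 -1.7] grip 17.6
lin [0.146, 0.001, 0.0] rot [0.155, -0.002, 0.003] d 44.0 ang 4.4 rows>= 1.0
```

```bash
python3 -m jog '[{"linear":[0.05,0.001,0],"rotation":[0.08,-0.002,0],"grip":10},{"linear":[0.1,0.001,0],"rotation":[0.155,-0.002,0.003],"grip":10},{"linear":[0.146,0.001,0],"rotation":[0.155,-0.002,0.003],"grip":10},{"linear":[0.146,0.001,0],"rotation":[0.155,-0.002,0.003],"grip":10},{"linear":[0.146,0.001,0],"rotation":[0.155,-0.002,0.003],"grip":10},{"linear":[0.146,0.001,0],"rotation":[0.155,-0.002,0.003],"grip":10}]'; python3 plan.py 618.3 37 229 -85; python3 plan.py 618.3 37 222 -85;  python3 -c "
from h import *; snap('side','s6');snap('wrist','w6')"
```

```text
time_s: 42.93
eef_pos: [618.4, 36.5, 246.2]
ee_rot: [0.522, 0.478, 0.521, -0.477]
force: [0.2, -0.8, -0.6]
grip_width: 0.204
t 42.93 p [618.4  36.5 246.2] jawyaw -84.96 down [ 0.001 -0.    -1.   ] q [-0.13  0.52  1.16 -0.    1.46  1.35] F [ 0.2 -0.8 -0.6] grip 17.4
lin [0.057, -0.0, -0.002] rot [0.001, 0.001, -0.002] d 17.0 ang 0.1 rows>= 0.4
t 42.93 p [618.4  36.5 246.2] jawyaw -84.96 down [ 0.001 -0.    -1.   ] q [-0.13  0.52  1.16 -0.    1.46  1.35] F [ 0.2 -0.8 -0.6] grip 17.4
lin [0.081, -0.0, -0.002] rot [0.001, 0.001, -0.002] d 24.0 ang 0.1 rows>= 0.6
```

View pics/w6.png

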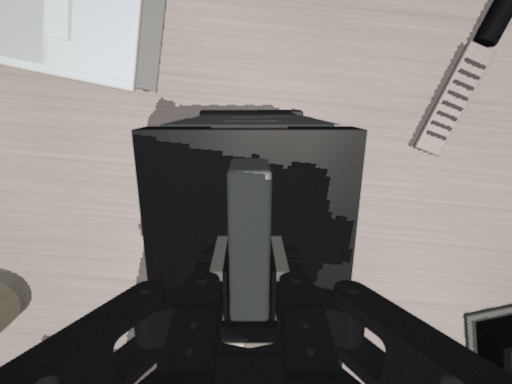

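The lid is squarely above the stack. Lowering in steps; home is expected at 222–223.

```bash
python3 -m jog '[{"linear":[0.02,0,-0.002],"rotation":[0,0,0],"grip":10},{"linear":[0.04,0,-0.002],"rotation":[0,0,0],"grip":10},{"linear":[0.057,0,-0.002],"rotation":[0,0,0],"grip":10},{"linear":[0.057,0,-0.002],"rotation":[0,0,0],"grip":10},{"linear":[0.057,0,-0.002],"rotation":[0,0,0],"grip":10}]';  python3 -m jog '[{"linear":[0.007,0,0],"rotation":[0,0,0],"grip":10},{"linear":[0.014,0,0],"rotation":[0,0,0],"grip":10},{"linear":[0.02,0,0],"rotation":[0,0,0],"grip":10},{"linear":[0.02,0,0],"rotation":[0,0,0],"grip":10}]'
```

```text
time_s: 43.45
eef_pos: [618.4, 37.4, 228.6]
ee_rot: [0.522, 0.478, 0.521, -0.477]
force: [-0.0, 0.6, -1.8]
grip_width: 0.204
time_s: 43.78
eef_pos: [618.5, 37.4, 223.0]
ee_rot: [0.522, 0.478, 0.521, -0.477]
force: [0.3, 0.5, 1.1]
grip_width: 0.204
```

```bash
python3 -m jog '[{"linear":[0.003,0,0],"rotation":[0,0,0],"grip":10},{"linear":[0.003,0,0],"rotation":[0,0,0],"grip":10},{"linear":[0,0,0],"rotation":[0,0,0],"grip":50},{"linear":[0,0,0],"rotation":[0,0,0],"grip":50},{"linear":[0,0,0],"rotation":[0,0,0],"grip":50},{"linear":[-0.05,0,0],"rotation":[0,0,0],"grip":50},{"linear":[-0.15,0,0],"rotation":[0,0,0],"grip":50},{"linear":[-0.3,0,0],"rotation":[0,0,0],"grip":50},{"linear":[-0.45,0,0],"rotation":[0,0,0],"grip":50},{"linear":[-0.6,0,0],"rotation":[0,0,0],"grip":50},{"linear":[-0.65,0,0],"rotation":[0,0,0],"grip":50},{"linear":[-0.65,0,0],"rotation":[0,0,0],"grip":50},{"linear":[-0.65,0,0],"rotation":[0,0,0],"grip":50},{"linear":[-0.65,0,0],"rotation":[0,0,0],"grip":50}]'; python3 lid.py l2 196 608 36; python3 -c "
from h import *
snap('side','s7')
im,d,K,T=load('l2'); P=cloud(d,K,T)
s=sense()
# plate flatness
m=(abs(P[...,2]-219)<6)&(np.hypot(P[...,0]-608,P[...,1]-36)<100)&(d>150)
q=P[m]; A=np.c_[q[:,:2]-[608,36],np.ones(len(q))]; print(np.linalg.lstsq(A,q[:,2],rcond=None)[0])
"
```

```text
time_s: 44.95
eef_pos: [618.3, 37.4, 416.5]
ee_rot: [0.521, 0.477, 0.522, -0.478]
force: [0.6, -0.1, -0.0]
grip_width: 0.585
t 44.95 p [618.3  37.4 416.5] jawyaw -84.96 down [-0.001 -0.    -1.   ] q [-0.13  0.52  0.72 -0.    1.9   1.35] F [ 0.6 -0.1 -0. ] grip 50.0
all n 11969 z 219.6 c [609.1  37.6] size [140.3 110.3] ang 5.0
plate n 8853 z 219.3 c [609.1  37.6] size [140.3 110.3] ang 5.0
rib n 1211 z 249.1 c [631.4  39.8] size [69.4 17.9] ang 5.44
label n 1502 c [559.   31.9 231.5] normal [-0.429 -0.043  0.902] tilt 25.6 az -174.3
[-7.38509379e-03 -3.01703923e-04  2.19453979e+02]
```

View pics/l2.png

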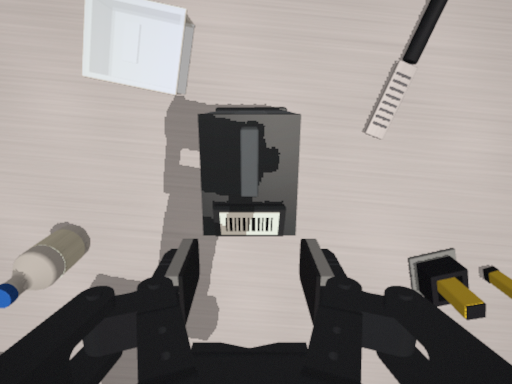

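View pics/s7.png

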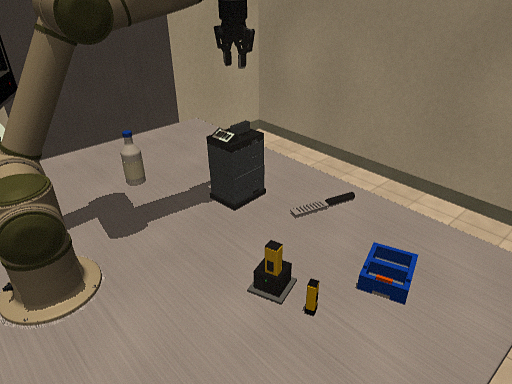

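The lid is home: plate top 219.3 (196 + 22 + 1), yaw 5.0; label at (559, 32.5, 230.5), tilt 25.6°, facing −x (azimuth −174°). Next, the scanner in the holster. Of the two, (457,295) px here is the large one in the holster; the small one stands at (495,282).

```bash
python3 plan.py 398 -352 300 -72; python3 - <<'E'
from h import *
im,d,K,T=load('s7'); cv2.imwrite('pics/s7c.png',cv2.resize(im[220:330,230:340,::-1],None,fx=5,fy=5,interpolation=cv2.INTER_CUBIC))
E
```

```text
t 45.05 p [618.1  37.5 416.3] jawyaw -84.96 down [-0.002 -0.    -1.   ] q [-0.13  0.52  0.72 -0.    1.9   1.35] F [ 0.3 -0.3 -0.7] grip 49.8
lin [0.389, -0.844, 1.229] rot [-0.452, -0.001, 0.003] d 462.0 ang 13.0 rows>= 11.1
```

View pics/s7c.png

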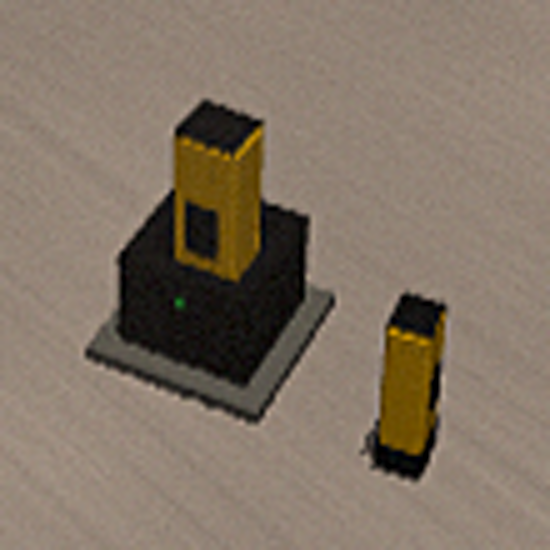

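The crop shows the larger scanner standing in the holster (215,190) and the small loose one at (410,390), which stays.

```bash
python3 -m jog '[{"linear":[0.02,-0.08,0.11],"rotation":[-0.1,0,0],"grip":60},{"linear":[0.05,-0.15,0.22],"rotation":[-0.2,0,0],"grip":60},{"linear":[0.09,-0.23,0.33],"rotation":[-0.3,0,0],"grip":60},{"linear":[0.13,-0.3,0.44],"rotation":[-0.452,0,0],"grip":60},{"linear":[0.17,-0.38,0.55],"rotation":[-0.452,0,0],"grip":60},{"linear":[0.21,-0.45,0.66],"rotation":[-0.452,0,0],"grip":60},{"linear":[0.25,-0.53,0.77],"rotation":[-0.452,0,0],"grip":60},{"linear":[0.28,-0.6,0.88],"rotation":[-0.452,0,0],"grip":60},{"linear":[0.31,-0.68,0.98],"rotation":[-0.452,0,0],"grip":60},{"linear":[0.31,-0.68,0.98],"rotation":[-0.452,0,0],"grip":60}]'; python3 plan.py 398 -352 300 -72
```

```text
time_s: 45.88
eef_pos: [436.9, -277.4, 320.6]
ee_rot: [0.568, 0.417, 0.573, -0.418]
force: [-0.7, 0.4, -0.4]
grip_width: 0.704
t 45.88 p [ 436.9 -277.4  320.6] jawyaw -72.36 down [-0.006  0.002 -1.   ] q [-0.79  0.25  1.35 -0.    1.55  0.47] F [-0.7  0.4 -0.4] grip 60.1
lin [0.069, -0.199, 0.198] rot [-0.013, -0.008, 0.01] d 87.0 ang 0.5 rows>= 2.1
```

```bash
python3 -m jog '[{"linear":[0.03,-0.1,0.1],"rotation":[-0.01,-0.008,0.01],"grip":60},{"linear":[0.069,-0.199,0.198],"rotation":[-0.013,-0.008,0.01],"grip":60},{"linear":[0.069,-0.199,0.198],"rotation":[-0.013,-0.008,0.01],"grip":60},{"linear":[0.069,-0.199,0.198],"rotation":[-0.013,-0.008,0.01],"grip":60},{"linear":[0.069,-0.199,0.198],"rotation":[-0.013,-0.008,0.01],"grip":60},{"linear":[0.069,-0.199,0.198],"rotation":[-0.013,-0.008,0.01],"grip":60}]'; cat > scan.py <<'E'
from plan import *
import sys
def scan(tag,near=(398,-354)):
    st(); im,d,K,T=snap('wrist',tag); P=cloud(d,K,T)
    n=np.hypot(P[...,0]-near[0],P[...,1]-near[1])<75
    for nm,lo,hi in (('sctop',118,135),('sc',80,117),('holtop',55,68),('foot',4,16)):
        m=n&(P[...,2]>lo)&(P[...,2]<hi)&(d>100)
        k,lab,s,_=cv2.connectedComponentsWithStats(m.astype(np.uint8))
        if k<2: print(nm,'none');continue
        i=1+np.argmax(s[1:,4])
        q=P[lab==i] if nm=='sctop' else P[m]
        r=cv2.minAreaRect(q[:,:2].astype(np.float32)); v,u=np.nonzero(m)
        print(nm,len(q),'px',u.mean().round(),v.mean().round(),'z',np.median(q[:,2]).round(1),'c',np.round(r[0],1),'size',np.round(r[1],1),'ang',round(r[2],1))
        if nm=='sctop':
            A=np.c_[q[:,:2]-q[:,:2].mean(0),np.ones(len(q))]; print('  slope',np.linalg.lstsq(A,q[:,2],rcond=None)[0].round(3))
if __name__=='__main__': scan(sys.argv[1])
E
python3 scan.py sc1
```

```text
time_s: 46.38
eef_pos: [398.5, -351.0, 300.2]
ee_rot: [0.572, 0.415, 0.572, -0.415]
force: [0.7, -0.4, -0.1]
grip_width: 0.706
t 46.38 p [ 398.5 -351.   300.2] jawyaw -71.92 down [ 0.  0. -1.] q [-0.94  0.29  1.35  0.    1.5   0.31] F [ 0.7 -0.4 -0.1] grip 60.3
sctop 840 px 252.0 178.0 z 127.1 c [ 396.1 -354.7] size [27.4 33.9] ang 17.1
  slope [-7.10000e-02 -2.20000e-02  1.26582e+02]
sc 169 px 252.0 162.0 z 99.5 c [ 407.4 -351.1] size [ 4.  33.5] ang 17.6
holtop 1280 px 250.0 160.0 z 61.2 c [ 395.6 -352.7] size [66.6 65.6] ang 19.5
foot 1365 px 249.0 147.0 z 9.4 c [ 392.9 -353.4] size [95.7 89.3] ang 19.5
```

View pics/sc1.png

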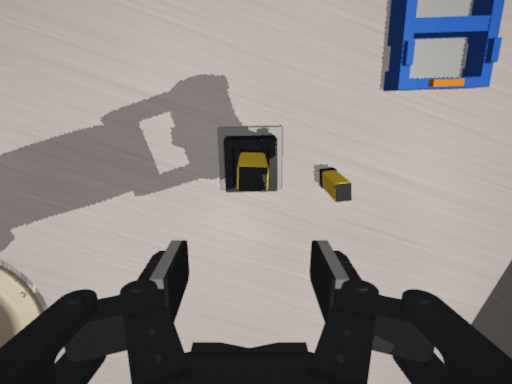

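Scanner top at (252,178) px, world (396.1, −354.7), 27.4 x 33.9, yaw 17; holster (395.6, −352.7), yaw 19.5. Grip across its y.

```bash
python3 plan.py 396 -354.5 83 -72.8
```

```text
t 46.43 p [ 398.7 -350.9  300.4] jawyaw -71.9 down [ 0. -0. -1.] q [-0.94  0.29  1.35  0.    1.5   0.31] F [0.1 0.5 0.4] grip 60.0
lin [0.725, -0.012, 0.008] rot [0.032, 0.001, -0.0] d 217.0 ang 0.9 rows>= 5.2
```

```bash
python3 -m jog '[{"linear":[0.13,-0.012,0.008],"rotation":[0.032,0,0],"grip":60},{"linear":[0.26,-0.012,0.008],"rotation":[0.032,0,0],"grip":60},{"linear":[0.39,-0.012,0.008],"rotation":[0.032,0,0],"grip":60},{"linear":[0.47,-0.012,0.008],"rotation":[0.032,0,0],"grip":60},{"linear":[0.54,-0.012,0.008],"rotation":[0.032,0,0],"grip":60},{"linear":[0.6,-0.012,0.008],"rotation":[0.032,0,0],"grip":60},{"linear":[0.66,-0.012,0.008],"rotation":[0.032,0,0],"grip":60},{"linear":[0.71,-0.012,0.008],"rotation":[0.032,0,0],"grip":60},{"linear":[0.725,-0.012,0.008],"rotation":[0.032,0,0],"grip":60},{"linear":[0.725,-0.012,0.008],"rotation":[0.032,0,0],"grip":60},{"linear":[0.725,-0.012,0.008],"rotation":[0.032,0,0],"grip":60}]'; python3 -m jog '[{"linear":[0,0,0],"rotation":[0,0,0],"grip":45},{"linear":[0,0,0],"rotation":[0,0,0],"grip":38},{"linear":[0,0,0],"rotation":[0,0,0],"grip":25},{"linear":[0,0,0],"rotation":[0,0,0],"grip":25},{"linear":[0,0,0],"rotation":[0,0,0],"grip":25},{"linear":[0,0,0],"rotation":[0,0,0],"grip":25},{"linear":[0,0,0],"rotation":[0,0,0],"grip":25},{"linear":[0,0,0],"rotation":[0,0,0],"grip":25}]' 40; python3 plan.py
```

```text
time_s: 47.35
eef_pos: [396.7, -354.2, 83.7]
ee_rot: [0.57, 0.419, 0.569, -0.42]
force: [0.6, 0.1, 0.1]
grip_width: 0.705
time_s: 48.02
eef_pos: [397.1, -354.7, 84.9]
ee_rot: [0.57, 0.419, 0.568, -0.42]
force: [-0.2, 0.6, 5.9]
grip_width: 0.396
t 48.02 p [ 397.1 -354.7   84.9] jawyaw -72.77 down [ 0.002 -0.003 -1.   ] q [-0.95  0.49  1.66  0.    0.99  0.32] F [-0.2  0.6  5.9] grip 33.8
```

```bash
python3 -m jog '[{"linear":[-0.02,0,0],"rotation":[0,0,0],"grip":25},{"linear":[-0.07,0,0],"rotation":[0,0,0],"grip":25},{"linear":[-0.14,0,0],"rotation":[0,0,0],"grip":25},{"linear":[-0.22,0,0],"rotation":[0,0,0],"grip":25},{"linear":[-0.3,0,0],"rotation":[0,0,0],"grip":25},{"linear":[-0.4,0,0],"rotation":[0,0,0],"grip":25},{"linear":[-0.5,0,0],"rotation":[0,0,0],"grip":25},{"linear":[-0.6,0,0],"rotation":[0,0,0],"grip":25},{"linear":[-0.7,0,0],"rotation":[0,0,0],"grip":25},{"linear":[-0.8,0,0],"rotation":[0,0,0],"grip":25},{"linear":[-0.9,0,0],"rotation":[0,0,0],"grip":25},{"linear":[-0.95,0,0],"rotation":[0,0,0],"grip":25},{"linear":[-0.95,0,0],"rotation":[0,0,0],"grip":25},{"linear":[-0.95,0,0],"rotation":[0,0,0],"grip":25}]'; python3 - <<'E'
from plan import *
from h import *
st(); snap('wrist','ws'); snap('side','ss')
E
```

```text
time_s: 49.18
eef_pos: [396.3, -353.8, 369.6]
ee_rot: [0.57, 0.419, 0.568, -0.42]
force: [0.1, -0.1, -3.2]
grip_width: 0.394
t 49.18 p [ 396.3 -353.8  369.6] jawyaw -72.77 down [ 0.002 -0.003 -1.   ] q [-0.95  0.27  1.2   0.    1.67  0.32] F [ 0.1 -0.1 -3.2] grip 33.6
```

View pics/ws.png

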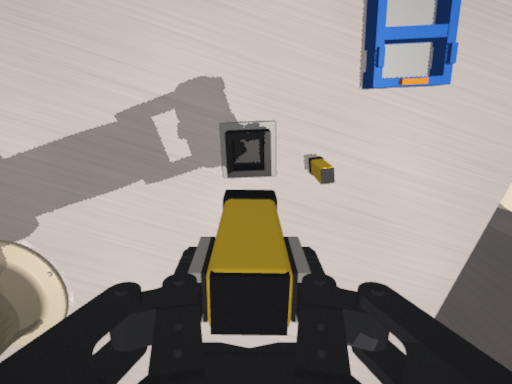

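View pics/ss.png

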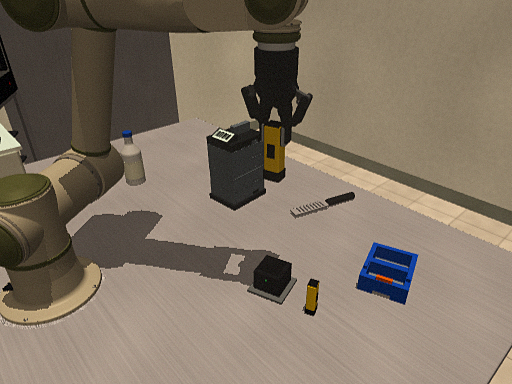

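```bash
cat > face.py <<'E'
from plan import *
import sys
def face(tag):
    im,d,K,T=load(tag); P=cloud(d,K,T); s,R0=cur(); p=s['eef_pos']
    hsv=cv2.cvtColor(im,cv2.COLOR_RGB2HSV)
    m=(hsv[...,0]>15)&(hsv[...,0]<35)&(hsv[...,1]>150)&(hsv[...,2]>80)&(d>50)&(d<300)
    L=R0.inv().apply(P[m]-p)   # tool frame
    ok=np.abs(L[:,1]-np.median(L[:,1]))<6; L=L[ok]
    c=L.mean(0); vt=np.linalg.svd(L-c,full_matrices=False)[2]; n=vt[2]*np.sign(vt[2][1])
    print('face n',len(L),'c',c.round(1),'range x',np.percentile(L[:,0],[1,99]).round(1),'z',np.percentile(L[:,2],[1,50,99]).round(1),'normal in tool',n.round(3))
    # lower end (window end) : dark+yellow points near y of face
    L=R0.inv().apply(P[d>0].reshape(-1,3)-p); f=(np.abs(L[:,1]-c[1])<4)&(np.abs(L[:,2])<18)
    print('face extent along tool x',np.percentile(L[f][:,0],[0.5,99.5]).round(1),'max',L[f][:,0].max().round(1))
if __name__=='__main__': face(sys.argv[1])
E
python3 face.py ws; python3 - <<'E'
from h import *
im,d,K,T=load('ws'); P=cloud(d,K,T)
n=(np.hypot(P[...,0]-396,P[...,1]+353)<60)&(d>250)
m=n&(P[...,2]>52)&(P[...,2]<70); q=P[m]
r=cv2.minAreaRect(q[:,:2].astype(np.float32)); print('holtop',r,np.median(q[:,2]))
w=n&(P[...,2]<40)&(np.hypot(P[...,0]-r[0][0],P[...,1]-r[0][1])<30); q=P[w]; print('well floor',cv2.minAreaRect(q[:,:2].astype(np.float32)),np.median(q[:,2]))
E
```

```text
face n 5007 c [-9.4 12.4 -0. ] range x [-41.4  48.6] z [-16.2  -0.   16.3] normal in tool [-0.004  1.     0.015]
face extent along tool x [-89.3 356.9] max 359.3
holtop ((395.5560607910156, -352.81854248046875), (66.4078140258789, 66.01017761230469), 19.501483917236328) 61.26173372232262
well floor ((393.4929504394531, -353.4443664550781), (42.58970260620117, 46.13573455810547), 19.419963836669922) 11.398169697981189
```

The scanner is aligned with the tool (face normal within 1°) and its window is about 74 mm beyond the TCP. I'll compute the reading pose.

```bash
cat > sp.py <<'E'
from plan import *
lab=np.array([559.2,32.8,230.6]); yw=np.radians(5.0); t=np.radians(25)
n=np.array([-np.sin(t)*np.cos(yw),-np.sin(t)*np.sin(yw),np.cos(t)])
zt=np.array([np.sin(yw),-np.cos(yw),0]); xt=-n; yt=np.cross(zt,xt)
Rt=R.from_matrix(np.stack([xt,yt,zt],1)); OFF=74.3; YC=-1.6
tgt=lab+(80+OFF)*n-YC*yt
if __name__=='__main__':
    s,R0=cur(); print(tgt.round(1)); st(); plan(tgt,Rt)
    w=s['eef_pos']+R0.apply([OFF,YC,0]); v=w-lab; ax=R0.apply([1,0,0])
    hit=np.dot(lab-w,n)/np.dot(ax,n); miss=w+ax*hit-lab
    print('window',w.round(1),'dist',np.linalg.norm(v).round(1),'angle',np.degrees(np.arccos(-ax@n)).round(2),'miss on label',miss.round(1))
E
python3 sp.py
```

```text
[495.7  27.2 371.1]
t 49.28 p [ 396.2 -353.6  368.2] jawyaw -72.78 down [ 0.001 -0.    -1.   ] q [-0.95  0.27  1.2   0.    1.67  0.32] F [-0.1 -0.3 -2.5] grip 33.6
lin [-0.01, 0.693, -1.114] rot [0.42, -0.093, 0.868] d 394.0 ang 27.8 rows>= 9.4
window [ 394.7 -354.1  293.9] dist 425.2 angle 24.97 miss on label [-164.4 -386.9  -92.1]
```

```bash
python3 -m jog '[{"linear":[-0.02,0.03,-0.04],"rotation":[0,0,0],"grip":25},{"linear":[-0.05,0.08,-0.12],"rotation":[0.05,0,0],"grip":25},{"linear":[-0.08,0.14,-0.22],"rotation":[0.1,0,0],"grip":25},{"linear":[-0.1,0.2,-0.32],"rotation":[0.15,0,0],"grip":25},{"linear":[-0.12,0.27,-0.42],"rotation":[0.2,0,0],"grip":25},{"linear":[-0.12,0.33,-0.52],"rotation":[0.25,0,0],"grip":25},{"linear":[-0.12,0.4,-0.62],"rotation":[0.3,0,0],"grip":25},{"linear":[-0.12,0.46,-0.72],"rotation":[0.35,0,0],"grip":25},{"linear":[-0.12,0.5,-0.8],"rotation":[0.4,0,0],"grip":25},{"linear":[-0.12,0.5,-0.82],"rotation":[0.42,0,0],"grip":25},{"linear":[-0.12,0.5,-0.82],"rotation":[0.42,0,0],"grip":25}]'; python3 sp.py
```

```text
time_s: 50.2
eef_pos: [466.2, -72.1, 403.8]
ee_rot: [0.523, 0.476, 0.523, -0.476]
force: [0.3, -0.0, -1.5]
grip_width: 0.396
[495.7  27.2 371.1]
t 50.2 p [466.2 -72.1 403.8] jawyaw -84.64 down [-0.  0. -1.] q [-0.4   0.13  1.28  0.    1.73  1.07] F [ 0.3 -0.  -1.5] grip 33.8
lin [0.109, 0.129, -0.32] rot [0.012, -0.004, 0.873] d 109.0 ang 25.0 rows>= 3.5
window [464.6 -72.2 329.5] dist 172.5 angle 25.02 miss on label [ -94.7 -104.9  -48.2]
```

```bash
python3 -m jog '[{"linear":[0,0.02,-0.05],"rotation":[0.012,0,0.1],"grip":25},{"linear":[0,0.05,-0.13],"rotation":[0.012,0,0.25],"grip":25},{"linear":[0.03,0.09,-0.21],"rotation":[0.012,0,0.42],"grip":25},{"linear":[0.06,0.11,-0.28],"rotation":[0.012,0,0.6],"grip":25},{"linear":[0.09,0.129,-0.32],"rotation":[0.012,-0.004,0.77],"grip":25},{"linear":[0.109,0.129,-0.32],"rotation":[0.012,-0.004,0.873],"grip":25},{"linear":[0.109,0.129,-0.32],"rotation":[0.012,-0.004,0.873],"grip":25},{"linear":[0.109,0.129,-0.32],"rotation":[0.012,-0.004,0.873],"grip":25},{"linear":[0.109,0.129,-0.32],"rotation":[0.012,-0.004,0.873],"grip":25}]'; python3 sp.py;  python3 -c "
from h import *; snap('side','s8');snap('wrist','w8')"; python3 face.py w8
```

```text
time_s: 50.95
eef_pos: [496.0, 26.2, 371.6]
ee_rot: [0.612, 0.579, 0.406, -0.354]
force: [-1.1, 1.0, -1.9]
grip_width: 0.393
[495.7  27.2 371.1]
t 50.95 p [496.   26.2 371.6] jawyaw -85.06 down [ 0.42   0.036 -0.907] q [-0.26 -0.06  1.62  0.16  1.17  1.19] F [-1.1  1.  -1.9] grip 33.5
lin [0.001, -0.001, -0.003] rot [-0.001, 0.002, 0.002] d 1.0 ang 0.1 rows>= 0.0
window [525.8  28.8 303.6] dist 80.4 angle 0.09 miss on label [ 0.3 -1.2  0.1]
face n 5052 c [-7.6 12.6 -0.2] range x [-39.8  51. ] z [-16.4  -0.3  16.2] normal in tool [-0.002  1.     0.015]
face extent along tool x [-87.5 154.4] max 156.2
```

View pics/s8.png

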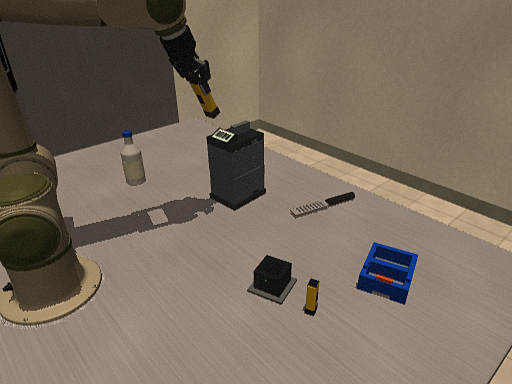

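View pics/w8.png

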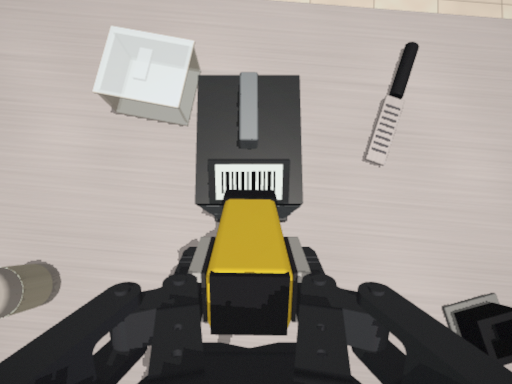

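The wrist view shows the scanner centred on the label at (249,182) px: distance 80 mm, angle 0.1°, miss about 1 mm. Holding still for about 2.5 s.

```bash
H='x'; python3 -m jog '[{"linear":[0,0,-0.003],"rotation":[0,0,0],"grip":25},{"linear":[0,0,-0.003],"rotation":[0,0,0],"grip":25},{"linear":[0,0,-0.003],"rotation":[0,0,0],"grip":25},{"linear":[0,0,-0.003],"rotation":[0,0,0],"grip":25},{"linear":[0,0,-0.003],"rotation":[0,0,0],"grip":25},{"linear":[0,0,-0.003],"rotation":[0,0,0],"grip":25},{"linear":[0,0,-0.003],"rotation":[0,0,0],"grip":25},{"linear":[0,0,-0.003],"rotation":[0,0,0],"grip":25},{"linear":[0,0,-0.003],"rotation":[0,0,0],"grip":25},{"linear":[0,0,-0.003],"rotation":[0,0,0],"grip":25},{"linear":[0,0,-0.003],"rotation":[0,0,0],"grip":25},{"linear":[0,0,-0.003],"rotation":[0,0,0],"grip":25},{"linear":[0,0,-0.003],"rotation":[0,0,0],"grip":25},{"linear":[0,0,-0.003],"rotation":[0,0,0],"grip":25},{"linear":[0,0,-0.003],"rotation":[0,0,0],"grip":25},{"linear":[0,0,-0.003],"rotation":[0,0,0],"grip":25},{"linear":[0,0,-0.003],"rotation":[0,0,0],"grip":25},{"linear":[0,0,-0.003],"rotation":[0,0,0],"grip":25},{"linear":[0,0,-0.003],"rotation":[0,0,0],"grip":25},{"linear":[0,0,-0.003],"rotation":[0,0,0],"grip":25}]'; python3 sp.py; python3 -m jog '[{"linear":[0,0,0],"rotation":[0,0,0],"grip":25},{"linear":[0,0,0],"rotation":[0,0,0],"grip":25},{"linear":[0,0,0],"rotation":[0,0,0],"grip":25},{"linear":[0,0,0],"rotation":[0,0,0],"grip":25},{"linear":[0,0,0],"rotation":[0,0,0],"grip":25},{"linear":[0,0,0],"rotation":[0,0,0],"grip":25},{"linear":[0,0,0],"rotation":[0,0,0],"grip":25},{"linear":[0,0,0],"rotation":[0,0,0],"grip":25},{"linear":[0,0,0],"rotation":[0,0,0],"grip":25},{"linear":[0,0,0],"rotation":[0,0,0],"grip":25},{"linear":[0,0,0],"rotation":[0,0,0],"grip":25},{"linear":[0,0,0],"rotation":[0,0,0],"grip":25},{"linear":[0,0,0],"rotation":[0,0,0],"grip":25},{"linear":[0,0,0],"rotation":[0,0,0],"grip":25}]'; python3 sp.py; python3 -c "
from h import *; snap('wrist','w9')"; python3 lid.py l9 196 608 36
```

```text
time_s: 52.72
eef_pos: [496.1, 27.3, 371.5]
ee_rot: [0.612, 0.579, 0.405, -0.354]
force: [-0.1, 0.1, -1.1]
grip_width: 0.393
[495.7  27.2 371.1]
t 52.72 p [496.1  27.3 371.5] jawyaw -85.04 down [ 0.42   0.036 -0.907] q [-0.26 -0.06  1.62  0.15  1.17  1.2 ] F [-0.1  0.1 -1.1] grip 33.6
lin [0.001, -0.002, 0.0] rot [-0.001, 0.002, 0.002] d 1.0 ang 0.1 rows>= 0.0
window [525.9  29.9 303.5] dist 80.2 angle 0.06 miss on label [ 0.4 -0.   0.2]
time_s: 53.88
eef_pos: [496.2, 27.3, 371.5]
ee_rot: [0.612, 0.579, 0.405, -0.354]
force: [0.4, -0.2, -1.8]
grip_width: 0.39
[495.7  27.2 371.1]
t 53.88 p [496.2  27.3 371.5] jawyaw -85.04 down [ 0.42   0.036 -0.907] q [-0.26 -0.06  1.62  0.15  1.17  1.2 ] F [ 0.4 -0.2 -1.8] grip 33.3
lin [0.001, -0.002, 0.0] rot [-0.001, 0.002, 0.002] d 1.0 ang 0.1 rows>= 0.0
window [525.9  29.9 303.5] dist 80.2 angle 0.06 miss on label [ 0.4 -0.   0.2]
t 53.93 p [496.1  27.3 371.5] jawyaw -85.04 down [ 0.42   0.036 -0.907] q [-0.26 -0.06  1.62  0.15  1.17  1.2 ] F [-0.   0.3 -1.2] grip 33.7
all n 12811 z 219.6 c [609.5  37.5] size [140.9 110.1] ang 5.04
plate n 8766 z 219.1 c [609.5  37.5] size [140.9 110.1] ang 5.04
rib n 1317 z 248.8 c [630.3  39.4] size [69.4 17.8] ang 4.78
label n 1943 c [563.   32.8 233.4] normal [-0.414 -0.038  0.909] tilt 24.6 az -174.8
```

Held for over 2.5 s with distance 80.2 mm, angle 0.1°. Back off along the axis, straighten up and return to the holster.

```bash
python3 -m jog '[{"linear":[-0.04,0,0],"rotation":[0,0,0],"grip":25},{"linear":[-0.09,0,0],"rotation":[0,0,-0.1],"grip":25},{"linear":[-0.13,0,0.05],"rotation":[0,0,-0.25],"grip":25},{"linear":[-0.15,0,0.12],"rotation":[0,0,-0.4],"grip":25},{"linear":[-0.15,0,0.2],"rotation":[0,0,-0.57],"grip":25},{"linear":[-0.15,0,0.28],"rotation":[0,0,-0.74],"grip":25},{"linear":[-0.15,0,0.36],"rotation":[0,0,-0.87],"grip":25},{"linear":[-0.15,0,0.42],"rotation":[0,0,-0.87],"grip":25},{"linear":[-0.15,0,0.45],"rotation":[0,0,-0.87],"grip":25},{"linear":[-0.15,0,0.45],"rotation":[0,0,-0.87],"grip":25}]'; python3 plan.py 397 -352.5 300 -70.5
```

```text
time_s: 54.82
eef_pos: [489.1, -110.0, 411.9]
ee_rot: [0.521, 0.478, 0.521, -0.478]
force: [-0.2, 0.7, -0.7]
grip_width: 0.397
t 54.82 p [ 489.1 -110.   411.9] jawyaw -85.15 down [ 0. -0. -1.] q [-0.46  0.21  1.18 -0.    1.76  1.03] F [-0.2  0.7 -0.7] grip 33.9
lin [0.373, -0.374, 0.779] rot [-0.511, 0.001, -0.001] d 282.0 ang 14.7 rows>= 6.8
```

```bash
python3 -m jog '[{"linear":[0,-0.01,0.03],"rotation":[-0.05,0,0],"grip":25},{"linear":[0.02,-0.05,0.11],"rotation":[-0.1,0,0],"grip":25},{"linear":[0.06,-0.1,0.21],"rotation":[-0.15,0,0],"grip":25},{"linear":[0.1,-0.15,0.32],"rotation":[-0.22,0,0],"grip":25},{"linear":[0.16,-0.21,0.43],"rotation":[-0.3,0,0],"grip":25},{"linear":[0.22,-0.26,0.54],"rotation":[-0.38,0,0],"grip":25},{"linear":[0.28,-0.31,0.65],"rotation":[-0.45,0,0],"grip":25},{"linear":[0.34,-0.35,0.74],"rotation":[-0.511,0,0],"grip":25},{"linear":[0.373,-0.374,0.779],"rotation":[-0.511,0,0],"grip":25},{"linear":[0.373,-0.374,0.779],"rotation":[-0.511,0,0],"grip":25},{"linear":[0.373,-0.374,0.779],"rotation":[-0.511,0,0],"grip":25}]'; python3 plan.py 397 -352.5 155 -70.5; python3 -c "
from h import *; snap('wrist','w10')"; python3 face.py w10; python3 - <<'E'
from h import *
im,d,K,T=load('w10'); P=cloud(d,K,T)
n=(np.hypot(P[...,0]-396,P[...,1]+353)<60)&(d>250)
m=n&(P[...,2]>52)&(P[...,2]<70); q=P[m]
r=cv2.minAreaRect(q[:,:2].astype(np.float32)); print('holtop',r,np.median(q[:,2]))
E
```

```text
time_s: 55.73
eef_pos: [397.4, -351.5, 300.6]
ee_rot: [0.578, 0.409, 0.577, -0.408]
force: [0.5, -0.0, -1.4]
grip_width: 0.391
t 55.73 p [ 397.4 -351.5  300.6] jawyaw -70.56 down [ 0.001 -0.    -1.   ] q [-0.95  0.29  1.35  0.    1.5   0.29] F [ 0.5 -0.  -1.4] grip 33.4
lin [0.485, -0.003, 0.002] rot [-0.002, 0.001, -0.002] d 146.0 ang 0.1 rows>= 3.5
face n 5019 c [-7.3 11.8 -0.1] range x [-39.4  51.2] z [-16.1  -0.1  16.2] normal in tool [-0.002  1.     0.016]
face extent along tool x [-87.  289.7] max 292.5
holtop ((396.1911926269531, -352.6740417480469), (65.38059997558594, 65.92215728759766), 19.578567504882812) 61.16561707891324
```

View pics/w10.png

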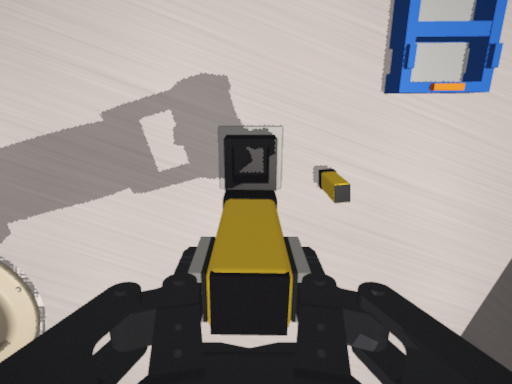

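Lined up over the well at (250,157) px. Lower in stages.

```bash
python3 -m jog '[{"linear":[0.08,-0.003,0.002],"rotation":[0,0,0],"grip":25},{"linear":[0.18,-0.003,0.002],"rotation":[0,0,0],"grip":25},{"linear":[0.28,-0.003,0.002],"rotation":[0,0,0],"grip":25},{"linear":[0.38,-0.003,0.002],"rotation":[0,0,0],"grip":25},{"linear":[0.46,-0.003,0.002],"rotation":[0,0,0],"grip":25},{"linear":[0.485,-0.003,0.002],"rotation":[0,0,0],"grip":25},{"linear":[0.485,-0.003,0.002],"rotation":[0,0,0],"grip":25},{"linear":[0.485,-0.003,0.002],"rotation":[0,0,0],"grip":25}]'; python3 plan.py 397.2 -352.4 90 -70.5
```

```text
time_s: 56.45
eef_pos: [398.5, -352.3, 157.7]
ee_rot: [0.579, 0.407, 0.576, -0.408]
force: [-0.5, 0.8, -1.3]
grip_width: 0.39
t 56.45 p [ 398.5 -352.3  157.7] jawyaw -70.43 down [ 0.004 -0.003 -1.   ] q [-0.94  0.39  1.59  0.    1.16  0.28] F [-0.5  0.8 -1.3] grip 33.3
lin [0.226, -0.005, -0.002] rot [0.002, 0.009, -0.005] d 68.0 ang 0.3 rows>= 1.6
```

```bash
python3 -m jog '[{"linear":[0.04,-0.004,-0.002],"rotation":[0,0.009,-0.005],"grip":25},{"linear":[0.09,-0.004,-0.002],"rotation":[0,0.009,-0.005],"grip":25},{"linear":[0.14,-0.004,-0.002],"rotation":[0,0.009,-0.005],"grip":25},{"linear":[0.18,-0.004,-0.002],"rotation":[0,0.009,-0.005],"grip":25},{"linear":[0.21,-0.004,-0.002],"rotation":[0,0.009,-0.005],"grip":25},{"linear":[0.226,-0.004,-0.002],"rotation":[0,0.009,-0.005],"grip":25},{"linear":[0.226,-0.004,-0.002],"rotation":[0,0.009,-0.005],"grip":25},{"linear":[0.226,-0.004,-0.002],"rotation":[0,0.009,-0.005],"grip":25}]'; python3 -m jog '[{"linear":[0.005,0,0],"rotation":[0,0,0],"grip":25},{"linear":[0.01,0,0],"rotation":[0,0,0],"grip":25},{"linear":[0.01,0,0],"rotation":[0,0,0],"grip":25},{"linear":[0.01,0,0],"rotation":[0,0,0],"grip":25}]'
```

```text
time_s: 57.12
eef_pos: [397.7, -352.6, 90.4]
ee_rot: [0.578, 0.408, 0.577, -0.408]
force: [-0.1, -1.0, -1.0]
grip_width: 0.391
time_s: 57.45
eef_pos: [397.7, -352.6, 87.6]
ee_rot: [0.578, 0.408, 0.577, -0.408]
force: [-0.6, -0.4, -0.8]
grip_width: 0.393
```

```bash
python3 -m jog '[{"linear":[0.004,0,0],"rotation":[0,0,0],"grip":25},{"linear":[0.006,0,0],"rotation":[0,0,0],"grip":25},{"linear":[0.006,0,0],"rotation":[0,0,0],"grip":25}]'; python3 plan.py
```

```text
time_s: 57.7
eef_pos: [397.7, -352.6, 85.7]
ee_rot: [0.578, 0.408, 0.577, -0.408]
force: [0.2, 0.2, -1.6]
grip_width: 0.394
t 57.7 p [ 397.7 -352.6   85.7] jawyaw -70.43 down [ 0.    -0.001 -1.   ] q [-0.95  0.49  1.66 -0.    1.    0.28] F [ 0.2  0.2 -1.6] grip 33.7
```

```bash
python3 -m jog '[{"linear":[0.004,0,0],"rotation":[0,0,0],"grip":25},{"linear":[0.004,0,0],"rotation":[0,0,0],"grip":25},{"linear":[0.004,0,0],"rotation":[0,0,0],"grip":25}]'; python3 plan.py
```

```text
time_s: 57.95
eef_pos: [397.8, -352.8, 84.9]
ee_rot: [0.578, 0.407, 0.577, -0.408]
force: [-0.8, 0.3, 3.5]
grip_width: 0.398
t 57.95 p [ 397.8 -352.8   84.9] jawyaw -70.43 down [ 0.001 -0.001 -1.   ] q [-0.95  0.49  1.66 -0.    0.99  0.28] F [-0.8  0.3  3.5] grip 34.0
```

Touched the floor at 84.9, the same height as the pick. Release and rise.

```bash
python3 -m jog '[{"linear":[0,0,0],"rotation":[0,0,0],"grip":40},{"linear":[0,0,0],"rotation":[0,0,0],"grip":50},{"linear":[0,0,0],"rotation":[0,0,0],"grip":60},{"linear":[0,0,0],"rotation":[0,0,0],"grip":60},{"linear":[0,0,0],"rotation":[0,0,0],"grip":60},{"linear":[-0.04,0,0],"rotation":[0,0,0],"grip":60},{"linear":[-0.1,0,0],"rotation":[0,0,0],"grip":60},{"linear":[-0.2,0,0],"rotation":[0,0,0],"grip":60},{"linear":[-0.33,0,0],"rotation":[0,0,0],"grip":60},{"linear":[-0.46,0,0],"rotation":[0,0,0],"grip":60},{"linear":[-0.59,0,0],"rotation":[0,0,0],"grip":60},{"linear":[-0.72,0,0],"rotation":[0,0,0],"grip":60},{"linear":[-0.72,0,0],"rotation":[0,0,0],"grip":60},{"linear":[-0.72,0,0],"rotation":[0,0,0],"grip":60}]'; python3 scan.py sc9; python3 -c "
from h import *
snap('side','s9');snap('top','t9')
im=load('s9')[0]; cv2.imwrite('pics/s9c.png',cv2.resize(im[110:320,110:350,::-1],None,fx=3,fy=2.85,interpolation=cv2.INTER_CUBIC))
im,d,K,T=load('t9'); P=cloud(d,K,T)
m=(abs(P[...,2]-221)<7)&(np.hypot(P[...,0]-610,P[...,1]-36)<90); q=P[m]
A=np.c_[q[:,:2]-[610,36],np.ones(len(q))]; print('lid plane',len(q),np.linalg.lstsq(A,q[:,2],rcond=None)[0].round(4))
m=(P[...,2]>205)&(np.hypot(P[...,0]-610,P[...,1]-36)<100); print(cv2.minAreaRect(P[m][:,:2].astype(np.float32)))
"
```

```text
time_s: 59.12
eef_pos: [397.9, -352.9, 302.5]
ee_rot: [0.58, 0.407, 0.576, -0.408]
force: [0.3, 0.2, -0.9]
grip_width: 0.706
t 59.12 p [ 397.9 -352.9  302.5] jawyaw -70.43 down [ 0.003 -0.005 -1.   ] q [-0.95  0.29  1.35 -0.    1.5   0.28] F [ 0.3  0.2 -0.9] grip 60.3
sctop 825 px 248.0 176.0 z 127.1 c [ 396.7 -352.8] size [27.6 34. ] ang 18.6
  slope [-4.60000e-02 -2.70000e-02  1.26644e+02]
sc 167 px 248.0 160.0 z 100.8 c [ 408.  -348.5] size [ 3.9 33.4] ang 20.6
holtop 1280 px 248.0 161.0 z 61.3 c [ 395.8 -352.9] size [65.5 66.1] ang 19.5
foot 1336 px 247.0 146.0 z 9.4 c [ 397.9 -352. ] size [92.3 89.9] ang 19.4
lid plane 1346 [-1.930000e-02 -2.200000e-03  2.202734e+02]
((611.342529296875, 36.80308532714844), (140.8313446044922, 109.73487091064453), 5.033690929412842)
```

View pics/s9c.png

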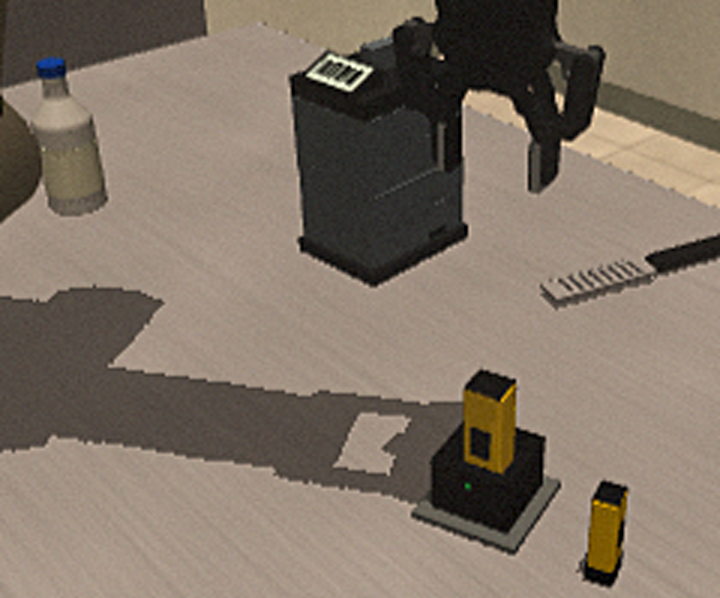

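View pics/t9.png

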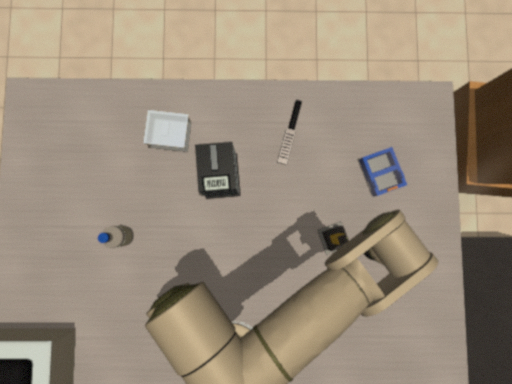

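```bash
python3 -c "
from h import *
for t,c in (('t9',(611.3,36.8)),('l2',(609.1,37.6)),('l9',(609.5,37.5))):
    im,d,K,T=load(t); P=cloud(d,K,T); a=np.radians(5)
    X=(P[...,0]-c[0])*np.cos(a)+(P[...,1]-c[1])*np.sin(a); Y=-(P[...,0]-c[0])*np.sin(a)+(P[...,1]-c[1])*np.cos(a)
    m=(X>-22)&(X<62)&(abs(Y)>18)&(abs(Y)<48)&(abs(P[...,2]-219)<10)
    A=np.c_[X[m],Y[m],np.ones(m.sum())]; print(t,m.sum(),np.linalg.lstsq(A,P[m][:,2],rcond=None)[0].round(4))
"
```

```text
t9 594 [ 4.400000e-03 -1.800000e-03  2.195782e+02]
l2 4046 [-8.000000e-04  5.000000e-04  2.192525e+02]
l9 4275 [-4.000000e-04  5.000000e-04  2.190741e+02]
```

The lid is level (slope under 0.1 % in both wrist views; the top view's 0.4 % is within its noise) and at the home height. The scanner stands upright in the holster at its original height, and the bystanders haven't moved. Handing in.

```bash
python3 -c "
from rig import *
print(finish_job())"
```

```text
the job is handed in; nothing more can be done
None
```

I stacked all four grey trays on the base and seated the lid on top, with every key at the base's key end. Then I read the label with the larger scanner and stood it back in its holster. I handed the job in at about 59 s of the 210 s allowed. I gripped the trays and lid at 28–30 N.

**Last checks**
- **Trays:** after placing, the rims measured 65, 109, 153 and 197 mm. Home is 64, 108, 152 and 196, and the cameras read about 1 mm high throughout.
- **Lid:** its plate top was at 219.1–219.3 mm (home is 218), and level to within 0.1 % in the wrist views.
- **Scan:** I held the window still for over 2.5 s, 80.2 mm from the label, 0.1° off square and under 1 mm off centre. Those figures come from the measured arm pose and label position. The scanner may have slid about 2 mm forward in the grip, which would make the distance nearer 78 mm, still well inside its reading range.
- **Scanner:** it stands in the holster at the same height as before, lined up with the well.
- **Bystanders:** the bottle, food box and grater look unmoved, as do the blue tray and small scanner.

**Readings that disagreed**
- The top camera put things 2–3 mm further out in x than the wrist camera, so I used the wrist camera for placing.
- The stack's y position differed by about 1 mm between the two wrist orientations. I used the reading taken in the placing orientation for the lid.
- The top view gave the lid a slope of 0.4 %, which I took as noise.

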